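Cull the swollen packs from a charging dock

ROBOT

A 7-joint arm with a two-finger parallel gripper is mounted at the origin on a cart in front of the work surface, level with it; the furniture and walls round the work are solid. World frame = base frame: x ahead of the robot, y to its left, z up, the work surface at z = 0. Lengths are in m, angles in rad, forces in N, time in s.
With the tool pointing down it reaches from about 0.4 to 0.875 m from the base axis. Payload 19.3 kg.
Tool frame: the origin (TCP) lies between the finger pads; the fingertips stand bot.tcp_to_tips ahead of it and the grasp point (between the pads) is the TCP (bot.tcp_to_tips is the distance from the TCP to the fingertips, in m); z points along the fingers, y is the line along which they close (so a half turn about z gives the same grasp; the last joint's range is limited). The gripper opens to 85 mm and grips with 20 to 120 N. Pads are 22 mm wide; open, the fingers measure 114 mm over their backs; the gripper's body (76 mm by 85 mm) begins 54 mm behind the grasp point. The pads swing forward as they close: fully open they stand 13 mm farther back than shut.
Start: joints at [1.262, 0.521, -0.036, 1.599, 0.021, 1.021, -0.113], TCP at [0.148, -0.607, 0.25] pointing down, gripper open.
Joint ranges: [-2.91, 2.91], [-0.3, 2.13], [-1.5, 1.42], [0.17, 2.43], [-1.26, 4.41], [0.16, 1.93], [-2.52, 2.52]. Speed limits (rad/s): [1.89, 1.89, 2.39, 2.39, 3.01, 3.01, 3.01].

INTERFACE

Orientations are given as [roll, pitch, yaw] about the fixed x, y, z axes, in that order (R = Rz(yaw) Ry(pitch) Rx(roll)).
In Python, from workcell import telemetry, grab_frame, bot gives the robot as it stands. The module is installed in compiled form; this text tells all that it offers.
- The arm moves only by the shell command python3 -m crank 'ROWS' [FORCE]. ROWS is text: rows parted by semicolons, each of 7 numbers parted by spaces: the finger opening in m, from 0 to 0.0854, then the shift along the tool's x, y, z in m, then the turn, a rotation vector about the tool's x, y, z in degrees. A call has exactly 8 rows; each row shifts and turns the commanded pose from where the row before left it, along the tool's axes as they then stand; what a row does not reach is not made up. A row lasts 1/12 s, in which the tool goes at most 41.7 mm and 7.16 degrees, less where a joint would pass 70% of its speed; a pose out of reach is approached as far as the arm can. A call with a gripper value outside its range is refused whole. The fingers move at their own pace and stop on an object; FORCE is the grip in N (left out, the last holds). Time passes only in rows, so rows that do not move let the fingers close, or fill a call up. It gives the time, the measured TCP pose, the force, the opening and the grip force at its end, in the units of the state.
- telemetry.observe(): the state, without advancing time (a new reading comes with each control period).
- grab_frame(name): name is "side" or "top" or "wrist"; returns a dict with "pixels" (400x640x3 uint8, red, green, blue), "depth" (400x640 float32, m along the optical axis (not along the pixel's ray), 0 where there is no reading), "vertical_fov" (degrees; the focal length in pixels is half the picture's height over the tangent of half this angle, whatever the lens; pixels are square), "cx", "cy" (the principal point, pixels), "R" (3x3) and "t" (3): a world point X has camera coordinates R X + t; the wrist camera has in their place "hand_eye" (4x4, takes a point from camera to tool coordinates, whose origin is the TCP and whose axes are the flange's). Camera axes: x right, y down, z forward; pixel columns grow to the right and rows downward; lengths in m; the calibration is good to about 2 mm. A picture is of the moment at which its call begins: read the wrist's pose just before it.
- bot.job_done(): hands the job in; it is judged then, once.
The state is a dict: "clock": time; "qpos": joint angles; "qd": joint speeds; "joint_efforts": joint torques, N m; "position": TCP position; "tool_rot": TCP orientation; "force": force on the tool from outside, world axes, zero at the start; "moment": the same for the moment, N m; "grip_width": finger opening in m; "finger_force": force on a finger pad.
Only numpy, scipy, OpenCV 4.12 (cv2) and the standard library are available. Lean on these libraries where they do the work, as an engineer would, in place of code of your own. Each camera call takes 0.05 s, during which the arm holds its last target. There are 200 camera calls.

TASK

Some battery packs in the covered charging dock have swollen. Switch the dock off at its isolator, squeeze the cover's two snap tabs to lift the cover off and set it on the bench, move every swollen pack into the steel tin and leave the flat ones standing in their slots; then put the cover back fully home with both tabs snapped in, and only then switch the dock on again. The dock must never be on while its cover is off; leave the other things on the bench alone.

Things in the scene. Friction and masses are not known exactly. Their poses are not given: they have to be found in the camera images.
- dock: grey battery charging dock fixed to the bench, 80 mm (x) by 278 mm (y). Origin on the bench under the middle of its battery bay, z up, y along it, isolator at the +y end (y = 102 to 172 mm, block 70 mm wide, 40 high). The bay's outer walls measure 70 by 198 mm, are 3 mm thick and 30 mm high; each long wall has at its middle a lip with a window below, which a cover tab hooks into
- bay_floor (a point): middle of the bay's floor, 6 mm above the dock's origin. Seven slots in a row along the dock's y, from y = -72 to 72 mm every 24 mm, each 11 mm wide and 14 mm deep; a pack standing there is 72 mm tall over the bench, so its top 42 mm stand above the bay's wall
- isolator_hinge (a point): hinge axis of the isolator handle (along the dock's y), at dock x = 0, y = 137 mm, 40 mm above the bench
- isolator (a joint): black toggle handle of the isolator, blade 28 mm wide and 9 thick. 0 = ON, leaning 0.6 rad to the dock's +x (away from the robot); 1.2 rad = OFF, leaning 0.6 rad to -x. Over-centre spring: from either side of upright (0.6) it snaps to that end; about 6 N sideways at its bar flips it
- isolator_bar (a point): middle of the round bar (13 mm thick, 34 mm long along the dock's y) at the end of the isolator handle, 40 mm from its hinge
- cover: deep grey cover of the dock, loose, 0.15 to 0.24 kg: 60 mm (x) by 188 (y) by 70 tall, open below, a 72x200 mm flange round it 20 to 23 mm above its lower edge. Origin at the middle of the lower edge, z up. Home: 10 mm above the dock's origin, x, y the same, axes parallel (or half a turn), flange on the walls; the lower 20 mm go inside the walls, 2 mm play. Stands on its lower edge on the bench
- cover_top (a point): middle of the cover's flat top, 70 mm above its lower edge. The cover must rise 65 mm from home to clear the packs. It cannot be lifted unless both tabs are pressed in. To refit, lower it with the tabs squeezed and let go when it is home, or push down on it until the tabs snap in (about 10 N)
- tab_back (a joint): flexible snap tab in the middle of the cover's +x side, 36 mm wide along y, hinged near the cover's top. 0 = out (hooked under the dock's lip), grows to 0.10 rad when fully pressed in; it lets go from about 0.08. Pressing its pad takes about 6 N
- tab_front (a joint): the same on the cover's -x side
- tab_back_pad (a point): middle of the outer face of the +x tab's raised press pad, 32 mm wide (y), 16 tall: 34 mm from the cover's middle in x, 36 mm above its lower edge. The pads are 68 mm apart over their faces: a gripper coming from above can squeeze both at once and carry the cover by them
- tab_front_pad (a point): the same for the -x tab
- pack_a: FLAT, good battery pack upright in one of the slots, or absent: 32 mm wide (x), 66 tall (z), 50 g; origin under the middle of its foot, a black block 32x9x20 mm. Above it the silver pouch, an even 7 mm thick (y). Take it across its 32 mm width from above and pull it straight up; it stands loose in the slot, 1 mm play, free after 15 mm
- pack_b: FLAT, good battery pack upright in one of the slots, or absent: 32 mm wide (x), 66 tall (z), 50 g; origin under the middle of its foot, a black block 32x9x20 mm. Above it the silver pouch, an even 7 mm thick (y). Take it across its 32 mm width from above and pull it straight up; it stands loose in the slot, 1 mm play, free after 15 mm
- pack_c: FLAT, good battery pack upright in one of the slots, or absent: 32 mm wide (x), 66 tall (z), 50 g; origin under the middle of its foot, a black block 32x9x20 mm. Above it the silver pouch, an even 7 mm thick (y). Take it across its 32 mm width from above and pull it straight up; it stands loose in the slot, 1 mm play, free after 15 mm
- pack_d: SWOLLEN battery pack upright in one of the slots, or absent: 32 mm wide (x), 66 tall (z), 50 g; origin under the middle of its foot, a black block 32x9x20 mm. Above it the silver pouch, 7 mm thick (y) at the edges, bulging on both faces to 21 mm in the middle. Take it across its 32 mm width from above and pull it straight up; it stands loose in the slot, 1 mm play, free after 15 mm
- pack_e: SWOLLEN battery pack upright in one of the slots, or absent: 32 mm wide (x), 66 tall (z), 50 g; origin under the middle of its foot, a black block 32x9x20 mm. Above it the silver pouch, 7 mm thick (y) at the edges, bulging on both faces to 19 mm in the middle. Take it across its 32 mm width from above and pull it straight up; it stands loose in the slot, 1 mm play, free after 15 mm
- pack_f: SWOLLEN battery pack upright in one of the slots, or absent: 32 mm wide (x), 66 tall (z), 50 g; origin under the middle of its foot, a black block 32x9x20 mm. Above it the silver pouch, 7 mm thick (y) at the edges, bulging on both faces to 20 mm in the middle. Take it across its 32 mm width from above and pull it straight up; it stands loose in the slot, 1 mm play, free after 15 mm
- pack_g: SWOLLEN battery pack upright in one of the slots, or absent: 32 mm wide (x), 66 tall (z), 50 g; origin under the middle of its foot, a black block 32x9x20 mm. Above it the silver pouch, 7 mm thick (y) at the edges, bulging on both faces to 18 mm in the middle. Take it across its 32 mm width from above and pull it straight up; it stands loose in the slot, 1 mm play, free after 15 mm
- tin: open steel tin for discarded packs, loose, 0.5 to 0.8 kg, 145 mm (x) by 120 mm (y) by 42 mm high, walls 3 mm, floor 3 mm. Origin under its centre
- usb_hub: white usb hub, 34x90x16 mm, a bystander; origin under its middle
- flux_syringe: flux syringe, 151x23x18 mm, a bystander; origin under its middle
- part_box: small carton, 70x50x28 mm, a bystander; origin under its middle
- marker: black marker, 132x13x15 mm, a bystander; origin under its middle

How it is judged:
On the way, in this order (a step that is already met when the one before it is completed fails the run):
1. the isolator is switched off, with the cover still home (value of joint isolator above 1.05 rad and x of cover in the frame of dock between -0.004 and 0.004 m and y of cover in the frame of dock between -0.004 and 0.004 m and z of cover in the frame of dock between 0.007 and 0.0125 m and angle between the y axis of cover and the y axis of dock, either way round below 0.06 rad and angle between cover's own z axis and vertical below 0.04 rad and value of joint each of tab_back, tab_front below 0.025 rad), for 0.2 s.
2. the cover is off the dock and set down on the bench (value of joint isolator above 1.05 rad and horizontal distance between cover and dock above 0.09 m and height (world z) of cover below 0.03 m and linear speed of cover below 0.03 m/s), for 0.2 s.
3. every swollen pack lies in the tin (value of joint isolator above 1.05 rad and x of pack_d in the frame of tin between -0.07 and 0.07 m and y of pack_d in the frame of tin between -0.058 and 0.058 m and z of each of pack_d, pack_e, pack_f, pack_g in the frame of tin below 0.045 m and linear speed of each of pack_d, pack_e, pack_f, pack_g below 0.03 m/s and x of pack_e in the frame of tin between -0.07 and 0.07 m and y of pack_e in the frame of tin between -0.058 and 0.058 m and x of pack_f in the frame of tin between -0.07 and 0.07 m and y of pack_f in the frame of tin between -0.058 and 0.058 m and x of pack_g in the frame of tin between -0.07 and 0.07 m and y of pack_g in the frame of tin between -0.058 and 0.058 m), for 0.3 s.
4. the cover is back home with both tabs snapped in (all of step 1), for 0.3 s.
5. the isolator is switched on again (value of joint isolator below 0.15 rad), for 0.2 s.
At the end, for the whole second after the job is handed in: isolator on (below 0.15 rad); cover home on the dock (within 4 mm in x and y, at most 2.5 mm high, square to it, both tabs out below 0.025 rad); every swollen pack at rest inside the tin; every flat pack still standing in its slot in the dock (value of joint isolator below 0.15 rad and x of cover in the frame of dock between -0.004 and 0.004 m and y of cover in the frame of dock between -0.004 and 0.004 m and z of cover in the frame of dock between 0.007 and 0.0125 m and angle between the y axis of cover and the y axis of dock, either way round below 0.06 rad and angle between cover's own z axis and vertical below 0.04 rad and value of joint each of tab_back, tab_front below 0.025 rad and x of pack_d in the frame of tin between -0.07 and 0.07 m and y of pack_d in the frame of tin between -0.058 and 0.058 m and z of each of pack_d, pack_e, pack_f, pack_g in the frame of tin below 0.045 m and linear speed of each of pack_d, pack_e, pack_f, pack_g below 0.03 m/s and x of pack_e in the frame of tin between -0.07 and 0.07 m and y of pack_e in the frame of tin between -0.058 and 0.058 m and x of pack_f in the frame of tin between -0.07 and 0.07 m and y of pack_f in the frame of tin between -0.058 and 0.058 m and x of pack_g in the frame of tin between -0.07 and 0.07 m and y of pack_g in the frame of tin between -0.058 and 0.058 m and horizontal distance between each of pack_a, pack_b, pack_c and dock below 0.08 m and z of each of pack_a, pack_b, pack_c in the frame of dock below 0.012 m and angle between each of pack_a, pack_b, pack_c's own z axis and vertical below 0.15 rad); the robot touches nothing.
It fails at once if the dock is on while its cover is off (value of joint isolator below 0.6 rad and (z of cover in the frame of dock above 0.03 m or horizontal distance between cover and dock above 0.03 m)).
It fails at once if a bystander is pushed more than 6 cm from its place (distance of any of flux_syringe, part_box, usb_hub, marker from where it was at the start of the episode above 0.06 m).
Of pack_a, pack_b, pack_c, pack_d, pack_e, pack_f, pack_g only 5 to 7 are there at a start; the rules pass over those that are not, and their reading is None.
At some moment in a run one of cover, tin may be knocked a few centimetres aside while the robot is not near it.
Once in a run the grip may slacken for a moment while it holds something.
It also fails if it takes over 210 s, if anything falls off the work surface, if the arm or the gripper's body presses on something with over 40 N, if the wrist force passes 120 N, or if a joint passes its speed limit or range.

## Working session

There is one attempt and no reset: what is moved stays moved. The work goes in short steps, Python scripts to look and compute and a shell command to move; the robot and the scene stay as the last step left them, time stands still between calls to the robot, and variables do not carry over. Pictures are saved under pics/ and viewed, at most 14 in all, crops included, and the job is handed in when it is done.

```bash
mkdir -p pics
cat > h.py <<'E'
import numpy as np, cv2
from workcell import telemetry, grab_frame, bot
from scipy.spatial.transform import Rotation as Ro
def Rtool(s):
    r=np.array(s["tool_rot"]); return r if r.shape==(3,3) else Ro.from_euler('xyz',r).as_matrix()
def cloud(name):
    s=telemetry.observe(); f=grab_frame(name); h,w=f["depth"].shape
    fl=h/2/np.tan(np.radians(f["vertical_fov"])/2)
    v,u=np.mgrid[:h,:w]; d=f["depth"]
    P=np.stack([(u-f["cx"])/fl*d,(v-f["cy"])/fl*d,d],-1)
    if "hand_eye" in f:
        H=np.array(f["hand_eye"]); P=P@H[:3,:3].T+H[:3,3]; P=P@Rtool(s).T+np.array(s["position"])
    else: P=(P-np.array(f["t"]))@np.array(f["R"])
    P[d==0]=np.nan
    return f["pixels"],P
def save(n,px): cv2.imwrite(f"pics/{n}.png",cv2.cvtColor(px,cv2.COLOR_RGB2BGR))
E
python3 - <<'E'
from h import *
s=telemetry.observe(); print(s, bot.tcp_to_tips)
for n in ("top","side"):
    px,P=cloud(n); save(n+"0",px); np.savez(n+"0.npz",px=px,P=P)
    print(n,np.nanmin(P,(0,1)),np.nanmax(P,(0,1)))
E
```

```text
{'clock': 0.0, 'qpos': array([ 1.26178099,  0.52204498, -0.03629865,  1.60001041,  0.02122605,
        1.02110421, -0.11274576]), 'qd': array([ 1.73265695e-03,  1.47680549e-03, -5.21814957e-05, -1.93613327e-03,
       -3.83567376e-05,  6.68086619e-04, -1.57859720e-03]), 'joint_efforts': array([-3.39963417e-04, -9.27105403e+01,  1.97998904e+00, -3.69926906e+01,
        1.78713439e-02,  8.21323920e-03,  2.33147807e-05]), 'position': array([ 0.14771068, -0.60696259,  0.24970589]), 'tool_rot': array([-3.14041726e+00,  1.21189629e-04,  2.38848411e-01]), 'force': array([-0.18632808,  0.32418594, -0.35578207]), 'moment': array([-0.03603919, -0.02418321, -0.0382761 ]), 'finger_force': 0.0, 'grip_width': 0.08534553761872443} 0.019
top [-0.3156694  -1.32373615 -0.77834532] [1.14597603 1.49845163 0.61276812]
side [-1.57612455 -2.58022253 -0.77815667] [2.26918138 0.53526959 0.57321151]
```

View pics/top0.png

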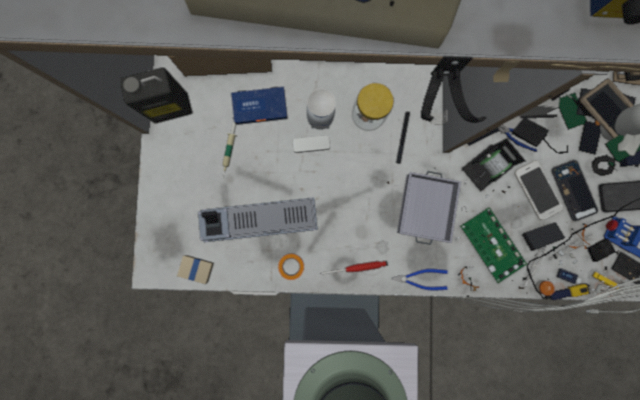

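View pics/side0.png

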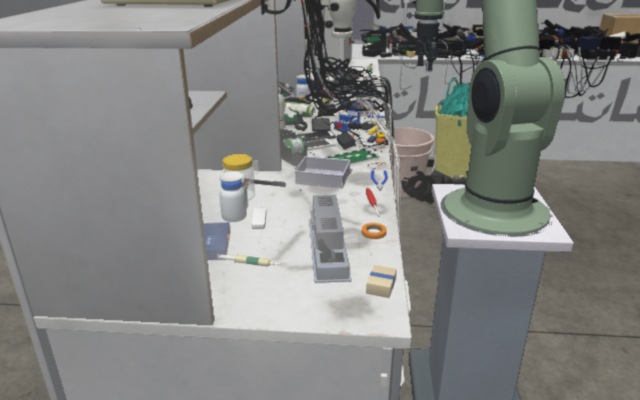

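The top view shows the dock with its cover at about (258,220), isolator at its left end (212,222), and the tin at (428,208). The hub is at (312,144), the marker at (403,137), the syringe at (229,148) and the carton at (195,269). Next I measure them.

Run:
```python
from h import *
D=np.load("top0.npz"); P=D["P"]; 
def rect(m,name):
    p=P[m]; r=cv2.minAreaRect((p[:,:2]*1000).astype(np.float32)); print(name,len(p),np.round(r[0],1),np.round(r[1],1),round(r[2],1),"z",np.round(np.percentile(p[:,2],[2,50,98])*1000,1))
v,u=np.mgrid[:400,:640]
def box(a,b,c,d): return (u>=a)&(u<=b)&(v>=c)&(v<=d)
z=P[...,2]
rect(box(190,330,180,250)&(z>.070)&(z<.09)&(u>228),"covertop")
rect(box(190,330,180,250)&(z>.012),"dock all")
rect(box(190,232,195,250)&(z>.034)&(z<.046),"isoblock")
rect(box(190,240,195,250)&(z>.05)&(u<228),"isohandle")
rect(box(390,470,160,250)&(z>.030)&(z<.06),"tinrim")
rect(box(390,470,160,250)&(z>.012)&(z<.06),"tin")
rect(box(285,335,130,158)&(z>.008),"hub")
rect(box(394,412,105,168)&(z>.006),"marker")
rect(box(215,240,120,175)&(z>.006),"syr")
rect(box(170,220,250,290)&(z>.015),"carton")
for n,b in dict(ring=(275,308,250,282),drv=(320,392,255,280),pliers=(390,450,262,296),handle=(415,470,55,125),jar=(350,395,80,135),bot=(300,340,85,130)).items(): rect(box(*b)&(z>.006),n)
m=box(190,232,195,250)&(z>.045)
print(np.round(P[m]*1000)[::6])
cv2.imwrite("pics/z.png",cv2.resize(cv2.cvtColor(D["px"],cv2.COLOR_RGB2BGR)[180:260,180:330],None,fx=5,fy=5,interpolation=cv2.INTER_CUBIC))
```

```text
covertop 2220 [444.4 197.5] [ 60.  187.5] 7.9 z [76.3 79.5 83. ]
dock all 3531 [439.2 233.6] [ 72.9 272.3] 8.2 z [30.1 78.4 82.6]
isoblock 662 [426.4 327.3] [70.5 82. ] 7.7 z [35.4 39.8 44.5]
isohandle 187 [438.  320.7] [35.5 60.1] 6.5 z [50.4 71.3 80.9]
tinrim 666 [ 478.7 -173.8] [124.3 173.4] 80.9 z [30.5 42.4 46.7]
tin 991 [ 492.  -191.4] [179.1 201.4] 90.0 z [13.  39.1 46.5]
hub 517 [627.8 111. ] [35.  90.1] 7.2 z [ 9.8 15.  18.5]
marker 269 [ 652.2 -115.4] [ 13.1 131.9] 80.1 z [ 6.5 11.1 15.5]
syr 335 [613.1 311.8] [ 25.3 138.3] 75.6 z [ 7.7 14.8 26.2]
carton 699 [318.6 376.1] [71.4 50.7] 75.6 z [17.7 27.6 31.1]
ring 345 [329.8 150.4] [61.4 59.8] 2.6 z [ 7.9 11.3 15.1]
drv 375 [330.5  -7.9] [173.3  43.4] 87.4 z [ 9.3 16.2 21.3]
pliers 337 [ 306.4 -158.1] [ 47.8 133.2] 1.5 z [ 6.2  8.5 12.6]
handle 2908 [ 657.4 -140. ] [125.2 319.2] 41.9 z [ 15.2 504.5 548.5]
jar 1514 [706.2 -28.3] [83.5 83.7] 32.8 z [ 18.3 114.4 118.3]
bot 983 [697.8  90.9] [65.6 67.7] 89.2 z [ 24.9 112.  118.2]
[[462. 292.  78.]
 [459. 291.  79.]
 [457. 291.  78.]
 [454. 339.  76.]
 [454. 326.  74.]
 [455. 286.
[... 297 characters left out ...]
443. 324.  68.]
 [444. 284.  79.]
 [440. 341.  72.]
 [441. 328.  71.]
 [441. 288.  79.]
 [438. 342.  68.]
 [438. 329.  68.]
 [439. 288.  81.]
 [436. 344.  62.]
 [436. 330.  62.]
 [437. 291.  77.]
 [433. 344.  61.]
 [434. 330.  60.]
 [434. 320.  45.]
 [431. 354.  46.]
 [431. 335.  57.]
 [432. 322.  56.]
 [433. 284.  76.]
 [429. 336.  53.]
 [430. 323.  50.]
 [430. 283.  78.]
 [427. 338.  55.]
 [427. 326.  49.]
 [428. 285.  80.]
 [425. 342.  49.]
 [425. 328.  49.]
 [426. 288.  78.]
 [422. 344.  47.]
 [423. 328.  46.]
 [424. 286.  77.]
 [420. 342.  48.]
 [420. 326.  46.]
 [421. 285.  80.]
 [418. 340.  45.]
 [419. 280.  80.]
 [415. 285.  79.]
 [413. 280.  80.]
 [408. 285.  77.]
 [406. 280.  79.]]
```

View pics/z.png

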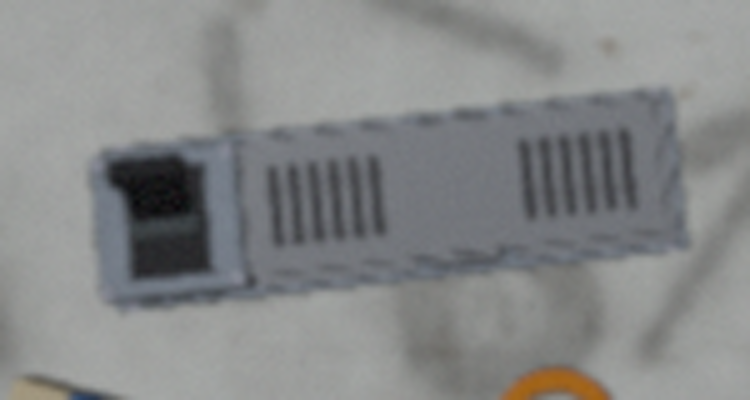

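The crop confirms that the isolator bar leans to +x (ON) at crop pixel (155,185), and the cover is home. The dock sits at (444,197) mm with yaw 7.9°. At tool yaw 97.9°, tool x is dock y, tool y is dock x and tool z is down.

```bash
python3 -m crank '0 0 0 0 0 0 -7;0 0 0 0 0 0 -7;0 0 0 0 0 0 -7;0 0 0 0 0 0 -7;0 0 0 0 0 0 -7;0 0 0 0 0 0 -7;0 0 0 0 0 0 -7;0 0 0 0 0 0 -7' 40
python3 -m crank '0 0 0 0 0 0 -7;0 0 0 0 0 0 -7;0 0 0 0 0 0 -7;0 0 0 0 0 0 -7;0 0 0 0 0 0 -0.2;0 0.01 0.03 0 0 0 0;0 0.01 0.03 0 0 0 0;0 0.01 0.03 0 0 0 0'
python3 -m crank '0 0 0.03 0 0 0 0;0 0 0.03 0 0 0 0;0 0 0.03 0 0 0 0;0 0 0.03 0 0 0 0;0 0 0.03 0 0 0 0;0 0 0.03 0 0 0 0;0 0.015 0 0 0 0 0;0 0.02 0 0 0 0 0'
python3 -m crank '0 0.028 0.005 0 0 0 0;0 0.028 0.005 0 0 0 0;0 0.028 0.005 0 0 0 0;0 0.028 0.005 0 0 0 0;0 0.028 0.005 0 0 0 0;0 0.028 0.005 0 0 0 0;0 0.028 0.005 0 0 0 0;0 0.028 0.005 0 0 0 0'
python3 -m crank '0 0.028 0.005 0 0 0 0;0 0.028 0.005 0 0 0 0;0 0.028 0.005 0 0 0 0;0 0.028 0.005 0 0 0 0;0 0.028 0.005 0 0 0 0;0 0.028 0.005 0 0 0 0;0 0.028 0.005 0 0 0 0;0 0.028 0.005 0 0 0 0'
python3 -m crank '0 0.028 0.005 0 0 0 0;0 0.028 0.005 0 0 0 0;0 0.028 0.005 0 0 0 0;0 0.028 0.005 0 0 0 0;0 0.028 0.005 0 0 0 0;0 0.028 0.005 0 0 0 0;0 0.028 0.005 0 0 0 0;0 0 0 0 0 0 0'
cat >> h.py <<'E'
O=np.array([.4444,.1975]); YAW=np.radians(7.9)
def dock(p):
    c,s_=np.cos(YAW),np.sin(YAW); d=np.asarray(p)[...,:2]-O
    return np.stack([c*d[...,0]+s_*d[...,1],-s_*d[...,0]+c*d[...,1],np.asarray(p)[...,2]],-1)
def st():
    s=telemetry.observe(); print("t",round(s["clock"],2),"world",np.round(np.array(s["position"])*1e3,1),"dock",np.round(dock(s["position"])*1e3,1),"yaw-97.9=",np.round(np.degrees(s["tool_rot"])-[180,0,97.9],2),"w",round(s["grip_width"]*1e3,1),"ff",round(s["finger_force"],1),"F",np.round(s["force"],1))
E
python3 -c "from h import *;st()"
```

```text
clock: 0.77
position: [0.1477, -0.6071, 0.25]
tool_rot: [-3.141, -0.001, 1.222]
force: [0.5, 0.7, 0.4]
grip_width: -0.0
finger_force: 0.0
clock: 1.43
position: [0.2334, -0.5646, 0.25]
tool_rot: [-3.142, -0.0, 1.702]
force: [1.0, -0.1, -0.1]
grip_width: 0.0
finger_force: 0.0
clock: 2.1
position: [0.408, -0.505, 0.2491]
tool_rot: [3.141, -0.001, 1.705]
force: [0.5, -0.9, 0.2]
grip_width: 0.0005
finger_force: 0.0
clock: 2.77
position: [0.415, -0.2771, 0.2502]
tool_rot: [-3.142, -0.0, 1.703]
force: [0.6, 0.6, 0.1]
grip_width: -0.0001
finger_force: 0.0
clock: 3.43
position: [0.4239, -0.0498, 0.2503]
tool_rot: [3.142, -0.0, 1.703]
force: [1.5, -0.3, -0.8]
grip_width: -0.0003
finger_force: 0.0
clock: 4.1
position: [0.4316, 0.1529, 0.2506]
tool_rot: [3.141, -0.003, 1.709]
force: [-0.6, -0.5, 1.0]
grip_width: -0.0001
finger_force: 0.0
t 4.1 world [431.6 152.9 250.6] dock [-18.8 -42.4 250.6] yaw-97.9= [-0.05 -0.15  0.  ] w -0.1 ff 0.0 F [-0.6 -0.5  1. ]
```

```bash
python3 -m crank '0 0.023 0.009 0 0 0 0;0 0.023 0.009 0 0 0 0;0 0.023 0.009 0 0 0 0;0 0.023 0.009 0 0 0 0;0 0.023 0.009 0 0 0 0;0 0.023 0.009 0 0 0 0;0 0.023 0.011 0 0 0 0;0 0.018 0.012 0 0 0 0'
python3 - <<'E'
from h import *
st(); px,P=cloud("wrist"); save("w1",px); z=P[...,2]
for lo,hi,n in((.072,.09,"top"),(.034,.046,"block")):
    m=(z>lo)&(z<hi); q=dock(P[m])
    m2=(q[:,1]<95) if n=="top" else (q[:,1]>101)&(q[:,1]<180)
    p=P[m][m2]; r=cv2.minAreaRect((p[:,:2]*1000).astype(np.float32)); print(n,len(p),r,np.round(np.percentile(dock(p),[1,99],axis=0)*1e3,1), np.median(p[:,2]))
E
```

```text
clock: 4.77
position: [0.4834, 0.3375, 0.2501]
tool_rot: [-3.141, -0.0, 1.705]
force: [-0.6, -0.2, 0.0]
grip_width: 0.0001
finger_force: 0.0
t 4.77 world [483.4 337.5 250.1] dock [ 57.9 133.3 250.1] yaw-97.9= [-3.5997e+02 -1.0000e-02 -2.2000e-01] w 0.1 ff 0.0 F [-0.6 -0.2  0. ]
top 10183 ((698.5147705078125, 328.1593017578125), (362.5660095214844, 557.4844970703125), 77.38921356201172) [[ -27.  -134.9   72.3]
 [ 461.9  290.5   89.8]] 0.08081599883392124Traceback (most recent call last):
  File "<stdin>", line 6, in <module>
    return _quantile_unchecked(
        a, q, axis, out, overwrite_input, method, keepdims, weights)
    return _ureduce(a,
                    func=_quantile_ureduce_func,
    ...<5 lines>...
                    overwrite_input=overwrite_input,
                    method=method)
    r = func(a, **kwargs)
    result = _quantile(arr,
                       quantiles=q,
    ...<2 lines>...
                       out=out,
                       weights=wgt)
    slices_having_nans = np.isnan(arr[-1, ...])
                                  ~~~^^^^^^^^^
IndexError: index -1 is out of bounds for axis 0 with size 0
```

View pics/w1.png

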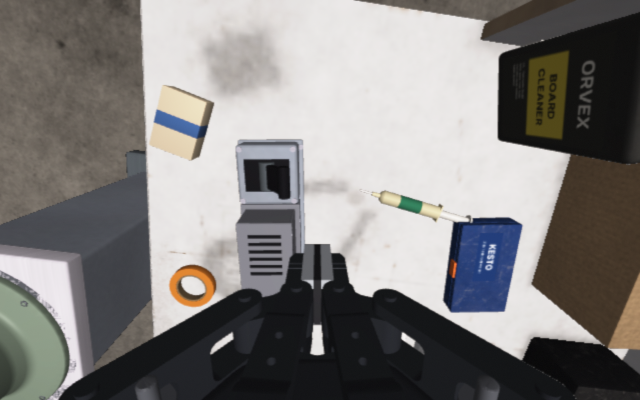

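The wrist picture shows the isolator at (270,170) with its bar leaning right (+x, ON), the cover end at (270,250), and the closed fingers at (318,270). The cloud didn't find the block, so I check the hand-eye convention.

Run:
```python
from h import *
f=grab_frame("wrist"); print(np.round(f["hand_eye"],4), f["vertical_fov"],f["cx"],f["cy"])
px,P=cloud("wrist")
for n,(u,v) in dict(bench=(200,110),bench2=(350,150),block=(241,170),bar=(282,185),cover=(270,225),tape=(192,270),carton=(180,125),finger=(318,270)).items(): print(n,P[v,u])
```

```text
[[-1.000e-03 -9.530e-01 -3.029e-01  7.790e-02]
 [ 1.000e+00 -1.000e-03 -3.000e-04  1.100e-03]
 [ 0.000e+00 -3.029e-01  9.530e-01 -1.245e-01]
 [ 0.000e+00  0.000e+00  0.000e+00  1.000e+00]] 67.77566309677636 316.88394981358255 201.35571551472452
bench [0.34580531 0.39533651 0.02821773]
bench2 [0.52185348 0.37085585 0.0012929 ]
block [0.3976978 0.3365494 0.0403584]
bar [0.44911025 0.33597991 0.07985007]
cover [0.44089494 0.29090838 0.08063407]
tape [0.33225926 0.18057242 0.01161985]
carton [0.32412149 0.37612822 0.02915632]
finger [0.48369582 0.3503062  0.26232786]
```

Run:
```python
from h import *
px,P=cloud("wrist"); z=P[...,2]; q=dock(P)
m=(abs(q[...,0])<.05)&(q[...,1]>.104)&(q[...,1]<.18)&(z>.036)&(z<.045)
r=cv2.minAreaRect((P[m][:,:2]*1000).astype(np.float32)); print(r,dock([r[0][0]/1e3,r[0][1]/1e3,0])*1e3)
m=(abs(q[...,0])<.05)&(q[...,1]<.098)&(z>.074)&(z<.086)
print(np.percentile(q[m],[1,99],axis=0)*1e3)
m=(abs(q[...,0])<.04)&(q[...,1]>.11)&(q[...,1]<.17)&(z>.072)
print("bar",np.percentile(q[m],[2,50,98],axis=0)*1e3)
```

```text
((426.5821533203125, 333.99871826171875), (70.12309265136719, 67.32299041748047), 7.862392425537109) [  1.11225862 137.65223801   0.        ]
[[-28.06551444   7.5901605   75.27341676]
 [ 30.54615357  93.62314722  82.37846766]]
bar [[  0.65931456 124.85608733  79.45172398]
 [ 21.19107558 144.10940404 304.57229677]
 [ 38.10748825 146.66608328 320.72595315]]
```

```bash
python3 -m crank '0 0 0 0.024 0 0 0;0 0 0 0.024 0 0 0;0 0 0 0.024 0 0 0;0 0 0 0.024 0 0 0;0 0 0 0.024 0 0 0;0 0 0 0.024 0 0 0;0 0 0 0.024 0 0 0;0 0 0 0 0 0 0'
python3 -m crank '0 0 -0.007 0 0 0 0;0 0 -0.007 0 0 0 0;0 0 -0.007 0 0 0 0;0 0 -0.007 0 0 0 0;0 0 -0.007 0 0 0 0;0 0 -0.007 0 0 0 0;0 0 -0.007 0 0 0 0;0 0 -0.004 0 0 0 0'
python3 -m crank '0 0 0 0 0 0 0;0 0 0 0 0 0 0;0 0 0.015 0 0 0 0;0 0 0.015 0 0 0 0;0 0 0 -0.025 0 0 0;0 0 0 -0.025 0 0 0;0 0 0 -0.03 0 0 0;0 0 0 -0.01 0 0 0'
python3 - <<'E'
from h import *
st(); px,P=cloud("wrist"); z=P[...,2]; q=dock(P)
m=(abs(q[...,0])<.04)&(q[...,1]>.11)&(q[...,1]<.17)&(z>.066)&(z<.1)
print("bar",m.sum(),np.percentile(q[m],[2,50,98],axis=0)*1e3)
E
```

```text
clock: 5.63
position: [0.4822, 0.3332, 0.0787]
tool_rot: [-3.137, 0.003, 1.706]
force: [-0.6, -0.4, 0.5]
grip_width: -0.0001
finger_force: 0.0
clock: 6.3
position: [0.4301, 0.3283, 0.0832]
tool_rot: [3.141, -0.0, 1.709]
force: [-0.0, -0.7, -0.3]
grip_width: 0.0004
finger_force: 0.0
clock: 6.97
position: [0.4618, 0.3335, 0.1757]
tool_rot: [3.139, -0.002, 1.708]
force: [-0.2, 1.6, 0.7]
grip_width: -0.0002
finger_force: 0.0
t 6.97 world [461.8 333.5 175.7] dock [ 35.9 132.3 175.7] yaw-97.9= [-0.15 -0.11 -0.03] w -0.2 ff 0.0 F [-0.2  1.6  0.7]
bar 934 [[-26.79138374 121.38734715  66.86524744]
 [-18.08292375 138.29824881  78.16763117]
 [-11.02026202 153.48719527  80.91281806]]
```

```bash
python3 -m crank '0.068 -0.033 -0.009 0 0 0 0;0.068 -0.033 -0.009 0 0 0 0;0.068 -0.033 -0.009 0 0 0 0;0.068 -0.033 -0.008 0 0 0 0;0.068 0 0 0 0 0 0;0.068 0 0 0 0 0 0;0.068 0 0 0 0 0 0;0.068 0 0 0 0 0 0'
cat > fin.py <<'E'
from h import *
s=telemetry.observe(); px,P=cloud("wrist"); q=(P-np.array(s["position"]))@Rtool(s)
m=(abs(q[...,1])<.07)&(abs(q[...,0])<.03)&(q[...,2]<.045)&(q[...,2]>-.04)
st(); print("tips tool z max",np.percentile(q[m][:,2],[90,99,99.9])*1e3, "x",np.percentile(q[m][:,0],[1,99])*1e3)
for sgn in(-1,1):
    k=m&(sgn*q[...,1]>0); print(sgn,np.percentile(q[k][:,2],99.5)*1e3,np.percentile(q[k&(q[...,2]>0)][:,1],[1,99])*1e3)
E
python3 fin.py
python3 -m crank '0.085 0 0 0 0 0 0;0.085 0 0 0 0 0 0;0.085 0 0 0 0 0 0;0.085 0 0 0 0 0 0;0.085 0 0 0 0 0 0;0.085 0 0 0 0 0 0;0.085 0 0 0 0 0 0;0.085 0 0 0 0 0 0'; python3 fin.py
```

```text
clock: 7.68
position: [0.4444, 0.198, 0.1722]
tool_rot: [-3.142, -0.001, 1.709]
force: [-0.3, 0.2, 0.3]
grip_width: 0.0677
finger_force: 0.0
t 7.73 world [444.3 198.  172.1] dock [ -0.    0.5 172.1] yaw-97.9= [-3.5999e+02 -4.0000e-02  6.0000e-02] w 68.2 ff 0.0 F [-0.2  0.8  0. ]
tips tool z max [ 0.14229882  8.85704336 11.12497178] x [-9.87084062 13.88417206]
-1 9.699239949972847 [-45.27547114 -32.83689116]
1 9.618645191343859 [34.54086347 46.88584463]
clock: 8.4
position: [0.4444, 0.197, 0.1723]
tool_rot: [3.142, -0.0, 1.708]
force: [-0.2, 0.6, 0.5]
grip_width: 0.0853
finger_force: 0.0
t 8.45 world [444.3 196.9 172.3] dock [-1.000e-01 -5.000e-01  1.723e+02] yaw-97.9= [-3.6e+02  0.0e+00 -2.0e-02] w 84.9 ff 0.0 F [ 0.1  0.7 -0.1]
tips tool z max [-3.11979041  3.82581073  5.33041767] x [-10.11938625  13.5143503 ]
-1 4.498593292768954 [-47.87135995 -41.27560938]
1 4.37110893197874 [42.9712564  49.04928535]
```

```bash
python3 -m crank '0.085 0 0.001 0.024 0 0 0;0.085 0 0 0.024 0 0 0;0.085 0 0 0.024 0 0 0;0.085 0 0 0.024 0 0 0;0.085 0 0 0.02 0 0 0;0.085 0 0 0.008 0 0 0;0.085 0 0 0 0 0 0;0.085 0 0 0 0 0 0'
python3 -m crank '0.05 0 0 0 0 0 0;0.05 0 0 0 0 0 0;0.05 0 0 0 0 0 0;0.05 0 0 0 0 0 0;0.05 0 0 0 0 0 0;0.05 0 0 0 0 0 0;0.05 0 0 0 0 0 0;0.05 0 0 0 0 0 0' 40; python3 -c "from h import *;st()"
```

```text
clock: 9.12
position: [0.4454, 0.1974, 0.0488]
tool_rot: [-3.142, -0.0, 1.709]
force: [0.9, -0.1, 1.3]
grip_width: 0.0849
finger_force: 0.0
clock: 9.78
position: [0.4459, 0.1973, 0.0498]
tool_rot: [3.14, -0.0, 1.708]
force: [-4.8, -2.2, 20.2]
grip_width: 0.0605
finger_force: 38.5
t 9.78 world [445.9 197.3  49.8] dock [ 1.5 -0.4 49.8] yaw-97.9= [-0.12 -0.01 -0.03] w 60.5 ff 38.5 F [-4.8 -2.2 20.2]
```

```bash
python3 -m crank '0.05 0 0 -0.003 0 0 0;0.05 0 0 -0.003 0 0 0;0.05 0 0 -0.004 0 0 0;0.05 0 0 -0.006 0 0 0;0.05 0 0 -0.008 0 0 0;0.05 0 0 -0.008 0 0 0;0.05 0 0 0 0 0 0;0.05 0 0 0 0 0 0'; python3 -c "from h import *;st()"
```

```text
clock: 10.45
position: [0.4457, 0.1971, 0.0809]
tool_rot: [3.14, -0.0, 1.708]
force: [-0.1, 0.2, -2.6]
grip_width: 0.0596
finger_force: 44.0
t 10.45 world [445.7 197.1  80.9] dock [ 1.2 -0.6 80.9] yaw-97.9= [-0.06 -0.02 -0.04] w 59.6 ff 44.0 F [-0.1  0.2 -2.6]
```

```bash
python3 -m crank '0.05 0 0 -0.015 0 0 0;0.05 0 0 -0.015 0 0 0;0.05 0 0 -0.015 0 0 0;0.05 0 0 -0.015 0 0 0;0.05 0 0 -0.015 0 0 0;0.05 0 0 0 0 0 0;0.05 0 0 0 0 0 0;0.05 0 0 0 0 0 0'; python3 -c "from h import *;st()"
python3 -m crank '0.05 -0.015 0.004 0 0 0 0;0.05 -0.028 0.004 0 0 0 0;0.05 -0.028 0.004 0 0 0 0;0.05 -0.028 0.004 0 0 0 0;0.05 -0.028 0.004 0 0 0 0;0.05 -0.028 0.004 0 0 0 0;0.05 -0.028 0.004 0 0 0 0;0.05 -0.025 0.004 0 0 0 0'
python3 -m crank '0.05 0 0 0 0 0 4;0.05 0 0 0 0 0 6;0.05 0 0 0 0 0 7;0.05 0 0 0 0 0 7;0.05 0 0 0 0 0 7;0.05 0 0 0 0 0 7;0.05 0 0 0 0 0 7;0.05 0 0 0 0 0 7'
python3 -m crank '0.05 0 0 0 0 0 7;0.05 0 0 0 0 0 7;0.05 0 0 0 0 0 7;0.05 0 0 0 0 0 7;0.05 0 0 0 0 0 7;0.05 0 0 0 0 0 7;0.05 0 0 0 0 0 4;0.05 0 0 0 0 0 0'; python3 -c "from h import *;st()"
```

```text
clock: 11.12
position: [0.4451, 0.1968, 0.1545]
tool_rot: [-3.141, 0.0, 1.708]
force: [-0.5, 0.2, -2.2]
grip_width: 0.0601
finger_force: 44.2
t 11.12 world [445.1 196.8 154.5] dock [  0.6  -0.7 154.5] yaw-97.9= [-3.5996e+02  2.0000e-02 -3.0000e-02] w 60.1 ff 44.2 F [-0.5  0.2 -2.2]
clock: 11.78
position: [0.5053, -0.0064, 0.1542]
tool_rot: [-3.14, -0.0, 1.708]
force: [0.0, -0.2, -1.9]
grip_width: 0.0599
finger_force: 44.2
clock: 12.45
position: [0.5051, -0.0046, 0.1542]
tool_rot: [-3.141, 0.001, 0.795]
force: [-0.2, 0.4, -2.7]
grip_width: 0.0598
finger_force: 44.2
clock: 13.12
position: [0.5051, -0.0044, 0.1543]
tool_rot: [3.141, 0.002, -0.005]
force: [0.0, 0.8, -2.4]
grip_width: 0.0601
finger_force: 44.2
t 13.12 world [505.1  -4.4 154.3] dock [  32.3 -208.3  154.3] yaw-97.9= [-4.00e-02  9.00e-02 -9.82e+01] w 60.1 ff 44.2 F [ 0.   0.8 -2.4]
```

Descend about 113 mm and feel for the bench.

```bash
python3 -m crank '0.05 0 0 0.02 0 0 0;0.05 0 0 0.02 0 0 0;0.05 0 0 0.02 0 0 0;0.05 0 0 0.02 0 0 0;0.05 0 0 0.015 0 0 0;0.05 0 0 0.01 0 0 0;0.05 0 0 0.004 0 0 0;0.05 0 0 0 0 0 0'
python3 -m crank '0.05 0 0 0.002 0 0 0;0.05 0 0 0.002 0 0 0;0.05 0 0 0.001 0 0 0;0.05 0 0 0 0 0 0;0.05 0 0 0 0 0 0;0.05 0 0 0 0 0 0;0.05 0 0 0 0 0 0;0.05 0 0 0 0 0 0'; python3 -c "from h import *;st()"
```

```text
clock: 13.78
position: [0.5051, -0.0045, 0.0455]
tool_rot: [3.142, 0.002, -0.001]
force: [-0.3, 0.1, -1.8]
grip_width: 0.0597
finger_force: 44.2
clock: 14.45
position: [0.5056, -0.0045, 0.0414]
tool_rot: [-3.142, -0.0, -0.002]
force: [0.3, -0.1, -2.1]
grip_width: 0.0602
finger_force: 44.2
t 14.45 world [505.6  -4.5  41.4] dock [  32.9 -208.5   41.4] yaw-97.9= [-3.600e+02 -1.000e-02 -9.802e+01] w 60.2 ff 44.2 F [ 0.3 -0.1 -2.1]
```

```bash
python3 -m crank '0.05 0 0 0.001 0 0 0;0.05 0 0 0.001 0 0 0;0.05 0 0 0 0 0 0;0.05 0 0 0 0 0 0;0.085 0 0 0 0 0 0;0.085 0 0 0 0 0 0;0.085 0 0 0 0 0 0;0.085 0 0 0 0 0 0'; python3 -c "from h import *;st()"
python3 -m crank '0.085 0 0 0 0 0 0;0.085 0 0 0 0 0 0;0.085 0 0 -0.01 0 0 0;0.085 0 0 -0.02 0 0 0;0.085 0 0 -0.03 0 0 0;0.085 0 0 -0.03 0 0 0;0.085 0 0 -0.04 0 0 0;0.085 0 0 -0.04 0 0 0'
python3 - <<'E'
from h import *
st(); px,P=cloud("top"); save("t2",px); np.savez("t2.npz",px=px,P=P)
cv2.imwrite("pics/t2c.png",cv2.resize(cv2.cvtColor(px,cv2.COLOR_RGB2BGR)[140:270,180:480],None,fx=2.6,fy=2.6,interpolation=cv2.INTER_CUBIC))
E
```

```text
clock: 15.12
position: [0.5056, -0.0045, 0.0392]
tool_rot: [-3.142, 0.0, -0.002]
force: [-0.1, -0.8, 0.0]
grip_width: 0.085
finger_force: 0.0
t 15.12 world [505.6  -4.5  39.2] dock [  32.8 -208.5   39.2] yaw-97.9= [-360.      0.    -98.02] w 85.0 ff 0.0 F [-0.1 -0.8  0. ]
clock: 15.78
position: [0.5048, -0.0045, 0.2115]
tool_rot: [-3.141, 0.001, -0.002]
force: [0.9, -0.5, 0.2]
grip_width: 0.0849
finger_force: 0.0
t 15.78 world [504.8  -4.5 211.5] dock [  32.  -208.3  211.5] yaw-97.9= [-3.5999e+02  4.0000e-02 -9.8000e+01] w 84.9 ff 0.0 F [ 0.9 -0.5  0.2]
```

View pics/t2c.png

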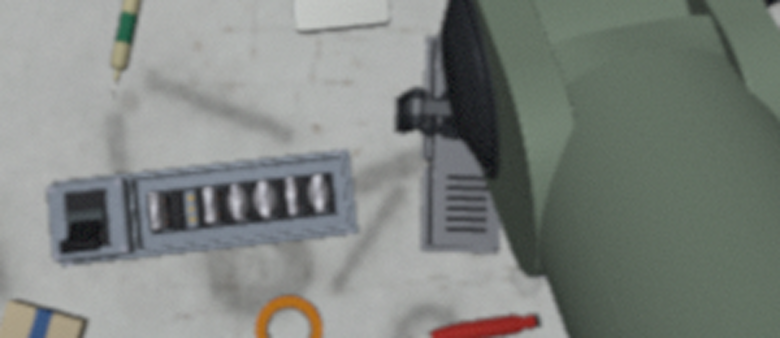

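The crop shows the cover off at about (460,190). Packs stand in the bay, with bulging ones around 237, 264 and 318 px. I turn back to dock axes and look closer with the wrist camera.

```bash
python3 -m crank '0.06 0 0 0 0 0 -7;0.06 0 0 0 0 0 -7;0.06 0 0 0 0 0 -7;0.06 0 0 0 0 0 -7;0.06 0 0 0 0 0 -7;0.06 0 0 0 0 0 -7;0.06 0 0 0 0 0 -7;0.06 0 0 0 0 0 -7'
python3 -m crank '0.06 0 0 0 0 0 -7;0.06 0 0 0 0 0 -7;0.06 0 0 0 0 0 -7;0.06 0 0 0 0 0 -7;0.06 0 0 0 0 0 -7;0.06 0 0 0 0 0 -7;0.06 0.02 -0.015 0 0 0 0;0.06 0.02 -0.016 0 0 0 0'
python3 -m crank '0.06 0.018 0 0 0 0 0;0.06 0.018 0 0 0 0 0;0.06 0.018 0 0 0 0 0;0.06 0.018 0 0 0 0 0;0.06 0.018 0 0 0 0 0;0.06 0.018 0 0 0 0 0;0.06 0 0 0 0 0 0;0.06 0 0 0 0 0 0'
python3 - <<'E'
from h import *
st(); px,P=cloud("wrist"); np.savez("w2.npz",px=px,P=P); save("w2",px[:300]); q=dock(P)
for sl in range(-72,73,24):
    # thickness profile of things above z=.055
    m=(abs(q[...,0])<.02)&(abs(q[...,1]-sl/1e3)<.0125)&(q[...,2]>.05)&(q[...,2]<.085)
    if m.sum()<20: print(sl,"empty",m.sum()); continue
    c=m&(abs(q[...,0])<.006); e=m&(abs(q[...,0]-.000)>.011)
    print(sl,m.sum(),"x",np.round(np.percentile(q[m][:,0],[2,98])*1e3,1),"ymid",np.round(np.percentile(q[c][:,1],[3,97])*1e3,1),"yall",np.round(np.percentile(q[m][:,1],[3,97])*1e3,1),"z",np.round(np.percentile(q[m][:,2],[5,50,98])*1e3,1))
E
```

```text
clock: 16.5
position: [0.5054, -0.0046, 0.21]
tool_rot: [3.141, 0.0, 0.981]
force: [-0.2, 1.0, 0.5]
grip_width: 0.06
finger_force: 0.0
clock: 17.17
position: [0.4691, 0.0305, 0.2096]
tool_rot: [3.141, 0.0, 1.707]
force: [0.2, 1.2, 0.6]
grip_width: 0.06
finger_force: 0.0
clock: 17.83
position: [0.4543, 0.1383, 0.2098]
tool_rot: [3.141, 0.0, 1.71]
force: [-0.3, -1.4, 0.3]
grip_width: 0.0596
finger_force: 0.0
t 17.83 world [454.3 138.3 209.8] dock [  1.7 -60.  209.8] yaw-97.9= [-0.02  0.02  0.08] w 59.6 ff 0.0 F [-0.3 -1.4  0.3]
-72 538 x [-13.6  16.1] ymid [-78.  -63.4] yall [-76.7 -63.7] z [52.6 66.1 73.3]
-48 403 x [-13.7  16.2] ymid [-51.8 -44.8] yall [-51.8 -44.8] z [52.3 68.9 73.4]
-24 597 x [-13.2  15.4] ymid [-32.4 -14.6] yall [-31.4 -15. ] z [54.3 67.2 73.4]
0 546 x [-13.5  15.9] ymid [-8.3  8. ] yall [-7.2  7.4] z [55.5 68.2 73.5]
24 327 x [-13.5  16.3] ymid [20.  26.4] yall [20.  26.5] z [67.8 69.7 73.9]
48 empty 0
72 541 x [-13.7  16.4] ymid [67.8 74.1] yall [67.8 74.1] z [52.9 69.2 73.8]
```

View pics/w2.png

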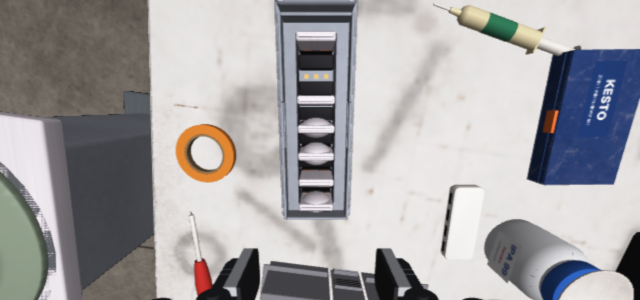

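The wrist view shows bulging packs at (316,122), (316,150) and (316,198), which are dock slots y = 0, −24 and −72. Flat ones stand at +72, +24 and −48, and +48 is empty. The depth profiles agree. I take slot −72 and re-measure the tin.

```bash
python3 - <<'E'
from h import *
P=np.load("top0.npz")["P"]; a=np.radians(-9.1); c=np.array([.4787,-.1738])
d=P[...,:2]-c; X=d[...,0]*np.cos(a)+d[...,1]*np.sin(a); Y=-d[...,0]*np.sin(a)+d[...,1]*np.cos(a); z=P[...,2]
m=(z>.034)&(z<.05)&(abs(X)<.1)&(abs(Y)<.08)
k=m&(abs(Y)>.03); print("X",np.percentile(X[k],[1,99])*1e3,"Y",np.percentile(Y[m],[1,99])*1e3)
E
python3 -m crank '0.05 -0.012 0 0.025 0 0 0;0.05 0 0 0.025 0 0 0;0.05 0 0 0.025 0 0 0;0.05 0 0 0.025 0 0 0;0.05 0 0 0.025 0 0 0;0.05 0 0 0.016 0 0 0;0.05 0 0 0.006 0 0 0;0.05 0 0 0 0 0 0'
python3 -m crank '0.02 0 0 0 0 0 0;0.02 0 0 0 0 0 0;0.02 0 0 0 0 0 0;0.02 0 0 0 0 0 0;0.02 0 0 0 0 0 0;0.02 0 0 0 0 0 0;0.02 0 0 0 0 0 0;0.02 0 0 0 0 0 0' 40
python3 -c "from h import *;st()"
```

```text
X [-73.53937909  74.04609591] Y [-61.63140981  61.81727103]
clock: 18.55
position: [0.4558, 0.1251, 0.0615]
tool_rot: [-3.14, 0.001, 1.708]
force: [-0.9, -0.4, -0.1]
grip_width: 0.0498
finger_force: 0.0
clock: 19.22
position: [0.4568, 0.1259, 0.0632]
tool_rot: [3.14, 0.0, 1.708]
force: [-1.4, -0.8, 9.5]
grip_width: 0.0312
finger_force: 40.4
t 19.22 world [456.8 125.9  63.2] dock [  2.4 -72.6  63.2] yaw-97.9= [-0.09  0.   -0.04] w 31.2 ff 40.4 F [-1.4 -0.8  9.5]
```

```bash
cat > tin.py <<'E'
from h import *
def tin(cam):
    px,P=cloud(cam); z=P[...,2]
    m=(z>.03)&(z<.052)&(abs(P[...,0]-.48)<.13)&(abs(P[...,1]+.175)<.11)
    m=m.astype(np.uint8); n,l,s,c=cv2.connectedComponentsWithStats(cv2.dilate(m,np.ones((3,3))))
    i=1+np.argmax(s[1:,4]); p=P[(l==i)&(m>0)]
    r=cv2.minAreaRect((p[:,:2]*1e3).astype(np.float32)); print(cam,len(p),np.round(r[0],1),np.round(r[1],1),round(r[2],1)); return px,P
if __name__=="__main__":
    st(); tin("top"); px,P=tin("wrist"); save("tinw",px)
E
python3 -m crank '0.02 0 0 -0.004 0 0 0;0.02 0 0 -0.01 0 0 0;0.02 0 0 -0.015 0 0 0;0.02 0 0 -0.015 0 0 0;0.02 0 0 -0.02 0 0 0;0.02 0 0 -0.02 0 0 0;0.02 0 0 -0.018 0 0 0;0.02 0 0 0 0 0 0'
python3 -c "from h import *;st()"
python3 -m crank '0.02 -0.03 -0.007 0 0 0 0;0.02 -0.03 -0.007 0 0 0 0;0.02 -0.03 -0.007 0 0 0 0;0.02 -0.03 -0.007 0 0 0 0;0.02 -0.03 -0.007 0 0 0 0;0.02 -0.03 -0.007 0 0 0 0;0.02 -0.03 -0.007 0 0 0 0;0.02 -0.03 -0.007 0 0 0 0'
python3 -m crank '0.02 -0.03 -0.004 0 0 0 0;0.02 -0.03 0 0 0 0 0;0.02 -0.014 0 0 0 0 0;0.02 0 0 0 0 0 0;0.02 0 0 0 0 0 0;0.02 0 0 0 0 0 0;0.02 0 0 0 0 0 0;0.02 0 0 0 0 0 0'
python3 tin.py
```

```text
clock: 19.88
position: [0.4574, 0.1264, 0.168]
tool_rot: [3.137, -0.0, 1.708]
force: [0.7, -0.4, -0.5]
grip_width: 0.0306
finger_force: 39.7
t 19.88 world [457.4 126.4 168. ] dock [  3.1 -72.2 168. ] yaw-97.9= [-0.25 -0.02 -0.03] w 30.6 ff 39.7 F [ 0.7 -0.4 -0.5]
clock: 20.55
position: [0.4331, -0.121, 0.1647]
tool_rot: [3.141, 0.0, 1.708]
force: [1.4, 0.4, -0.9]
grip_width: 0.031
finger_force: 39.7
clock: 21.22
position: [0.4399, -0.1925, 0.1644]
tool_rot: [3.142, -0.0, 1.71]
force: [0.7, 0.3, -0.6]
grip_width: 0.0308
finger_force: 39.7
t 21.22 world [ 439.9 -192.5  164.4] dock [ -58.1 -385.7  164.4] yaw-97.9= [-0.   -0.    0.06] w 30.8 ff 39.7 F [ 0.7  0.3 -0.6]
top 650 [ 449.1 -139.7] [124.9 172. ] 80.9
wrist 6934 [ 451.  -140.1] [124.3 174.1] 81.2
```

The tin was knocked to (450,-140); both cameras agree. I place pack 1 at tin (-35,-25).

```bash
python3 -m crank '0.02 0.018 -0.012 0 0 0 0;0.02 0.019 -0.012 0 0 0 0;0.02 0 0 0.02 0 0 0;0.02 0 0 0.025 0 0 0;0.02 0 0 0.025 0 0 0;0.02 0 0 0.02 0 0 0;0.02 0 0 0.009 0 0 0;0.02 0 0 0 0 0 0'
python3 -c "from h import *;st()"
python3 -m crank '0.02 0 0 0.002 0 0 0;0.02 0 0 0.002 0 0 0;0.048 0 0 0 0 0 0;0.048 0 0 0 0 0 0;0.048 0 0 0 0 0 0;0.048 0 0 -0.01 0 0 0;0.048 0 0 -0.03 0 0 0;0.048 0 0 -0.03 0 0 0'
python3 -m crank '0.05 0.03 0.004 -0.03 0 0 0;0.05 0.03 0.01 -0.03 0 0 0;0.05 0.03 0.01 0 0 0 0;0.05 0.03 0.01 0 0 0 0;0.05 0.03 0.01 0 0 0 0;0.05 0.03 0.01 0 0 0 0;0.05 0.03 0.01 0 0 0 0;0.05 0.03 0.01 0 0 0 0'
python3 tin.py
```

```text
clock: 21.98
position: [0.4104, -0.1592, 0.064]
tool_rot: [-3.139, -0.001, 1.709]
force: [-0.6, 0.8, -0.2]
grip_width: 0.0311
finger_force: 39.7
t 21.98 world [ 410.4 -159.2   64. ] dock [ -82.8 -348.7   64. ] yaw-97.9= [-3.5987e+02 -8.0000e-02  4.0000e-02] w 31.1 ff 39.7 F [-0.6  0.8 -0.2]
clock: 22.65
position: [0.4103, -0.1593, 0.1324]
tool_rot: [-3.14, -0.002, 1.709]
force: [0.0, 0.2, 0.8]
grip_width: 0.0481
finger_force: 0.0
clock: 23.32
position: [0.451, 0.0874, 0.1904]
tool_rot: [3.141, 0.0, 1.708]
force: [0.6, -1.0, -0.3]
grip_width: 0.0498
finger_force: 0.0
t 23.32 world [451.   87.4 190.4] dock [  -8.6 -109.9  190.4] yaw-97.9= [-0.04  0.01 -0.01] w 49.8 ff 0.0 F [ 0.6 -1.  -0.3]
top 396 [ 462.4 -141.7] [124.5 145.7] 80.9
wrist 974 [469.7 -82.3] [  5.5 123.6] 81.2
```

View pics/tinw.png

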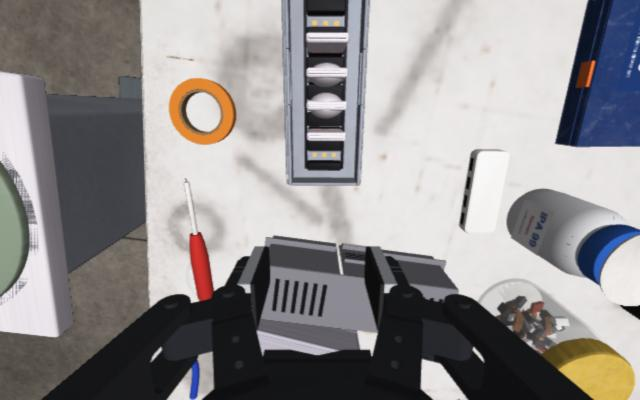

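Slot −72 is now empty in the wrist view at (322,155), and the other packs stand undisturbed. Next is slot −24.

```bash
python3 -m crank '0.05 0.029 0.004 0 0 0 0;0.05 0.029 0.004 0 0 0 0;0.05 0.0275 0.003 0 0 0 0;0.05 0 0 0.03 0 0 0;0.05 0 0 0.03 0 0 0;0.05 0 0 0.03 0 0 0;0.05 0 0 0.027 0 0 0;0.05 0 0 0.01 0 0 0'
python3 -m crank '0.05 0 0 0 0 0 0;0.02 0 0 0 0 0 0;0.02 0 0 0 0 0 0;0.02 0 0 0 0 0 0;0.02 0 0 0 0 0 0;0.02 0 0 0 0 0 0;0.02 0 0 0 0 0 0;0.02 0 0 0 0 0 0' 40
python3 -c "from h import *;st()"
python3 -m crank '0.02 0 0 -0.004 0 0 0;0.02 0 0 -0.01 0 0 0;0.02 0 0 -0.015 0 0 0;0.02 0 0 -0.02 0 0 0;0.02 0 0 -0.02 0 0 0;0.02 0 0 -0.02 0 0 0;0.02 0 0 -0.014 0 0 0;0.02 0 0 0 0 0 0'
python3 -c "from h import *;st()"
```

```text
clock: 24.08
position: [0.4492, 0.1712, 0.0603]
tool_rot: [-3.139, 0.001, 1.708]
force: [-0.7, 1.7, -1.1]
grip_width: 0.0501
finger_force: 0.0
clock: 24.75
position: [0.4509, 0.1723, 0.0637]
tool_rot: [3.14, -0.0, 1.708]
force: [-3.1, -1.1, 12.2]
grip_width: 0.0309
finger_force: 40.7
t 24.75 world [450.9 172.3  63.7] dock [  3.  -25.9  63.7] yaw-97.9= [-0.11 -0.01 -0.03] w 30.9 ff 40.7 F [-3.1 -1.1 12.2]
clock: 25.42
position: [0.4514, 0.1725, 0.1688]
tool_rot: [3.137, -0.001, 1.708]
force: [0.3, 0.6, 0.2]
grip_width: 0.0312
finger_force: 39.6
t 25.42 world [451.4 172.5 168.8] dock [  3.5 -25.7 168.8] yaw-97.9= [-0.25 -0.04 -0.04] w 31.2 ff 39.6 F [0.3 0.6 0.2]
```

```bash
python3 -m crank '0.02 -0.03 -0.001 0 0 0 0;0.02 -0.03 -0.001 0 0 0 0;0.02 -0.03 -0.001 0 0 0 0;0.02 -0.03 -0.001 0 0 0 0;0.02 -0.03 -0.001 0 0 0 0;0.02 -0.03 -0.001 0 0 0 0;0.02 -0.03 -0.001 0 0 0 0;0.02 -0.03 -0.001 0 0 0 0'
python3 -m crank '0.02 -0.03 -0.001 0 0 0 0;0.02 -0.03 -0.001 0 0 0 0;0.02 -0.0195 0 0 0 0 0;0.02 0 0 0 0 0 0;0.02 0 0 0 0 0 0;0.02 0 0 0 0 0 0;0.02 0 0 0 0 0 0;0.02 0 0 0 0 0 0'
python3 tin.py
```

```text
clock: 26.08
position: [0.475, -0.0684, 0.1656]
tool_rot: [3.141, 0.0, 1.708]
force: [0.0, -0.1, -0.5]
grip_width: 0.0309
finger_force: 39.6
clock: 26.75
position: [0.4842, -0.1448, 0.1655]
tool_rot: [3.142, -0.0, 1.71]
force: [0.9, 0.1, -1.1]
grip_width: 0.0312
finger_force: 39.6
t 26.75 world [ 484.2 -144.8  165.5] dock [  -7.6 -344.5  165.5] yaw-97.9= [-0.   -0.01  0.07] w 31.2 ff 39.6 F [ 0.9  0.1 -1.1]
top 470 [ 448.9 -139.5] [124.2 173. ] 81.1
wrist 5038 [ 450.9 -140.1] [123.7 174. ] 81.1
```

View pics/tinw.png

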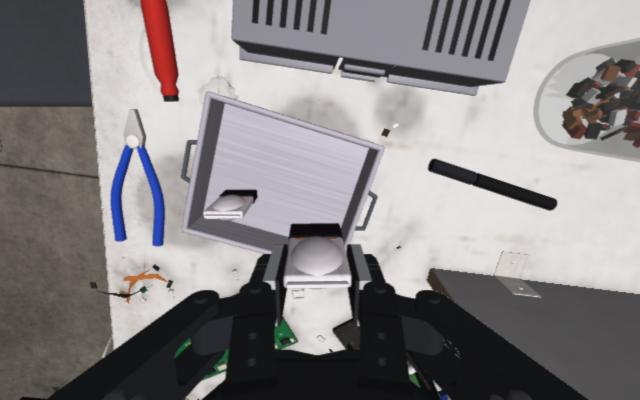

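The tin is unmoved, with pack 1 standing inside at (232,205) and pack 2 held at (317,255). I place pack 2, then fetch slot 0.

```bash
python3 -m crank '0.02 0 0 0.02 0 0 0;0.02 0 0 0.02 0 0 0;0.02 0 0 0.02 0 0 0;0.02 0 0 0.02 0 0 0;0.02 0 0 0.015 0 0 0;0.02 0 0 0.007 0 0 0;0.02 0 0 0.002 0 0 0;0.02 0 0 0 0 0 0'
python3 -c "from h import *;st()"
python3 -m crank '0.02 0 0 0 0 0 0;0.048 0 0 0 0 0 0;0.048 0 0 0 0 0 0;0.048 0 0 0 0 0 0;0.048 0 0 -0.01 0 0 0;0.048 0 0 -0.03 0 0 0;0.048 0 0 -0.03 0 0 0;0.048 0 0 -0.04 0 0 0'
python3 -m crank '0.05 0.03 0.001 0 0 0 0;0.05 0.03 0.001 0 0 0 0;0.05 0.03 0.001 0 0 0 0;0.05 0.03 0.001 0 0 0 0;0.05 0.03 0.001 0 0 0 0;0.05 0.03 0.001 0 0 0 0;0.05 0.03 0.001 0 0 0 0;0.05 0.03 0.001 0 0 0 0'
python3 -m crank '0.05 0.03 0.001 0 0 0 0;0.05 0.03 0.001 0 0 0 0;0.05 0.03 0 0 0 0 0;0.05 0.014 0 0 0 0 0;0.05 0 0 0 0 0 0;0.05 0 0 0 0 0 0;0.05 0 0 0 0 0 0;0.05 0 0 0 0 0 0'
python3 -c "from h import *;st()"
```

```text
clock: 27.52
position: [0.4841, -0.1455, 0.0614]
tool_rot: [-3.141, -0.0, 1.709]
force: [-0.1, -0.9, -0.5]
grip_width: 0.0308
finger_force: 39.7
t 27.52 world [ 484.1 -145.5   61.4] dock [  -7.8 -345.2   61.4] yaw-97.9= [-3.5997e+02 -0.0000e+00  1.0000e-02] w 30.8 ff 39.7 F [-0.1 -0.9 -0.5]
clock: 28.18
position: [0.4832, -0.1453, 0.1721]
tool_rot: [-3.139, -0.002, 1.709]
force: [0.6, -1.3, 0.6]
grip_width: 0.0477
finger_force: 0.0
clock: 28.85
position: [0.4588, 0.0944, 0.1722]
tool_rot: [3.141, 0.0, 1.708]
force: [0.7, -0.2, -0.1]
grip_width: 0.0501
finger_force: 0.0
clock: 29.52
position: [0.4472, 0.1952, 0.1715]
tool_rot: [3.142, 0.001, 1.707]
force: [-0.4, -0.7, -0.0]
grip_width: 0.0499
finger_force: 0.0
t 29.52 world [447.2 195.2 171.5] dock [  2.4  -2.6 171.5] yaw-97.9= [-0.    0.03 -0.1 ] w 49.9 ff 0.0 F [-0.4 -0.7 -0. ]
```

```bash
python3 -m crank '0.05 0.002 0 0.02 0 0 0;0.05 0 0 0.02 0 0 0;0.05 0 0 0.02 0 0 0;0.05 0 0 0.02 0 0 0;0.05 0 0 0.018 0 0 0;0.05 0 0 0.008 0 0 0;0.05 0 0 0.002 0 0 0;0.05 0 0 0 0 0 0'
python3 -m crank '0.05 0 0 0 0 0 0;0.02 0 0 0 0 0 0;0.02 0 0 0 0 0 0;0.02 0 0 0 0 0 0;0.02 0 0 0 0 0 0;0.02 0 0 0 0 0 0;0.02 0 0 0 0 0 0;0.02 0 0 0 0 0 0' 40
python3 -c "from h import *;st()"
python3 -m crank '0.02 0 0 -0.004 0 0 0;0.02 0 0 -0.01 0 0 0;0.02 0 0 -0.015 0 0 0;0.02 0 0 -0.02 0 0 0;0.02 0 0 -0.02 0 0 0;0.02 0 0 -0.02 0 0 0;0.02 0 0 -0.014 0 0 0;0.02 0 0 0 0 0 0'
python3 -c "from h import *;st()"
```

```text
clock: 30.18
position: [0.4467, 0.198, 0.0634]
tool_rot: [-3.141, 0.0, 1.708]
force: [0.0, -0.4, -0.0]
grip_width: 0.0504
finger_force: 0.0
clock: 30.85
position: [0.4472, 0.1985, 0.0641]
tool_rot: [3.14, -0.0, 1.708]
force: [-1.2, -1.1, 7.7]
grip_width: 0.0312
finger_force: 39.0
t 30.85 world [447.2 198.5  64.1] dock [ 2.9  0.6 64.1] yaw-97.9= [-0.08 -0.01 -0.02] w 31.2 ff 39.0 F [-1.2 -1.1  7.7]
clock: 31.52
position: [0.4476, 0.1988, 0.1696]
tool_rot: [3.138, -0.001, 1.708]
force: [-0.6, -0.5, -0.7]
grip_width: 0.0308
finger_force: 39.6
t 31.52 world [447.6 198.8 169.6] dock [  3.3   0.9 169.6] yaw-97.9= [-0.22 -0.05 -0.03] w 30.8 ff 39.6 F [-0.6 -0.5 -0.7]
```

```bash
python3 -m crank '0.02 -0.028 -0.006 0 0 0 0;0.02 -0.028 -0.006 0 0 0 0;0.02 -0.028 -0.006 0 0 0 0;0.02 -0.028 -0.006 0 0 0 0;0.02 -0.028 -0.006 0 0 0 0;0.02 -0.028 -0.006 0 0 0 0;0.02 -0.028 -0.006 0 0 0 0;0.02 -0.028 -0.006 0 0 0 0'
python3 -m crank '0.02 -0.028 -0.008 0 0 0 0;0.02 -0.028 -0.008 0 0 0 0;0.02 -0.022 -0.006 0 0 0 0;0.02 0 0 0 0 0 0;0.02 0 0 0 0 0 0;0.02 0 0 0 0 0 0;0.02 0 0 0 0 0 0;0.02 0 0 0 0 0 0'
python3 tin.py
```

```text
clock: 32.18
position: [0.4293, -0.0315, 0.1664]
tool_rot: [-3.141, 0.0, 1.709]
force: [0.5, 0.0, -0.3]
grip_width: 0.031
finger_force: 39.6
clock: 32.85
position: [0.4189, -0.1095, 0.1664]
tool_rot: [3.141, -0.0, 1.71]
force: [-0.3, 0.2, -0.6]
grip_width: 0.0311
finger_force: 39.6
t 32.85 world [ 418.9 -109.5  166.4] dock [ -67.5 -300.6  166.4] yaw-97.9= [-0.01 -0.01  0.07] w 31.1 ff 39.6 F [-0.3  0.2 -0.6]
top 418 [ 457.  -122.6] [120.2 174.7] 64.3
wrist 3376 [ 451.  -138.6] [121.2 173.7] 81.4
```

```bash
python3 -m crank '0.02 0 0 0.02 0 0 0;0.02 0 0 0.02 0 0 0;0.02 0 0 0.02 0 0 0;0.02 0 0 0.02 0 0 0;0.02 0 0 0.015 0 0 0;0.02 0 0 0.008 0 0 0;0.02 0 0 0.002 0 0 0;0.02 0 0 0 0 0 0'
python3 -c "from h import *;st()"
python3 -m crank '0.02 0 0 0 0 0 0;0.048 0 0 0 0 0 0;0.048 0 0 0 0 0 0;0.048 0 0 0 0 0 0;0.048 0 0 -0.01 0 0 0;0.048 0 0 -0.03 0 0 0;0.048 0 0 -0.03 0 0 0;0.048 0 0 -0.04 0 0 0'
python3 -m crank '0.085 -0.015 0.01 -0.01 0 0 0;0.085 -0.015 0.01 -0.02 0 0 0;0.085 -0.015 0.01 -0.03 0 0 0;0.085 -0.015 0.01 -0.03 0 0 0;0.085 0 0.01 0 0 0 0;0.085 0 0 0 0 0 0;0.085 0 0 0 0 0 0;0.085 0 0 0 0 0 0'
python3 tin.py
```

```text
clock: 33.62
position: [0.4184, -0.1101, 0.0613]
tool_rot: [-3.141, 0.0, 1.709]
force: [0.8, -0.2, -0.5]
grip_width: 0.031
finger_force: 39.5
t 33.62 world [ 418.4 -110.1   61.3] dock [ -68.  -301.1   61.3] yaw-97.9= [-3.5994e+02  1.0000e-02  2.0000e-02] w 31.0 ff 39.5 F [ 0.8 -0.2 -0.5]
clock: 34.28
position: [0.4176, -0.1098, 0.1722]
tool_rot: [-3.139, -0.002, 1.709]
force: [-0.3, -2.2, 0.5]
grip_width: 0.0477
finger_force: 0.0
clock: 34.95
position: [0.4754, -0.1625, 0.2608]
tool_rot: [-3.14, -0.001, 1.709]
force: [-0.2, -0.2, -0.2]
grip_width: 0.0849
finger_force: 0.0
t 34.95 world [ 475.4 -162.5  260.8] dock [ -18.7 -360.8  260.8] yaw-97.9= [-3.5992e+02 -4.0000e-02  3.0000e-02] w 84.9 ff 0.0 F [-0.2 -0.2 -0.2]
top 655 [ 448.8 -139.5] [124.2 173. ] 81.0
wrist 3104 [ 450.7 -140.5] [124.4 173.9] 81.0
```

View pics/tinw.png

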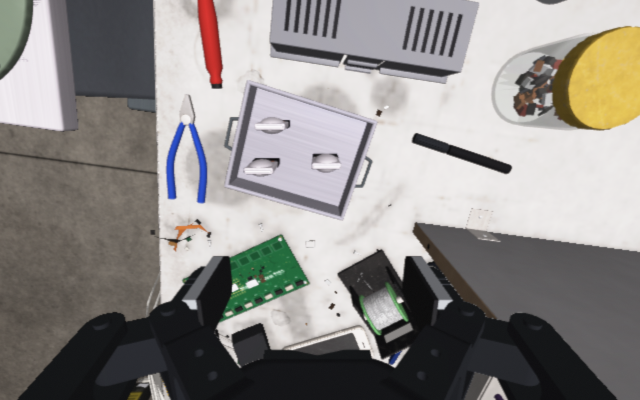

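Three swollen packs stand in the tin at (272,125), (263,166) and (325,161), and the tin is unmoved. Next I locate the cover.

```bash
python3 -m crank '0.085 0.015 0.007 0 0 0 0;0.085 0.015 0.008 0 0 0 0;0.085 0.015 0.007 0 0 0 0;0.085 0.015 0.008 0 0 0 0;0.085 0.01 0 0 0 0 0;0.085 0 0 0 0 0 0;0.085 0 0 0 0 0 0;0.085 0 0 0 0 0 0'
cat > cov.py <<'E'
from h import *
st()
for cam in("wrist","top"):
    px,P=cloud(cam); z=P[...,2]
    m=(z>.064)&(z<.077)&(abs(P[...,0]-.505)<.15)&(abs(P[...,1]+.005)<.09)
    m=m.astype(np.uint8); n,l,s,c=cv2.connectedComponentsWithStats(cv2.dilate(m,np.ones((3,3))))
    i=1+np.argmax(s[1:,4]); p=P[(l==i)&(m>0)]
    r=cv2.minAreaRect((p[:,:2]*1e3).astype(np.float32)); print(cam,len(p),np.round(r[0],1),np.round(r[1],1),round(r[2],1),"z",np.median(p[:,2]))
    save("cov_"+cam,px)
E
python3 cov.py
```

```text
clock: 35.72
position: [0.4962, -0.0905, 0.2612]
tool_rot: [-3.141, 0.0, 1.708]
force: [0.6, -0.1, 0.2]
grip_width: 0.085
finger_force: 0.0
t 35.72 world [496.2 -90.5 261.2] dock [  11.7 -292.3  261.2] yaw-97.9= [-3.5997e+02  2.0000e-02 -6.0000e-02] w 85.0 ff 0.0 F [ 0.6 -0.1  0.2]
wrist 11772 [506.   -4.1] [ 60.2 188.3] 89.8 z 0.0709720608969166
top 2144 [504.3  -3.6] [ 60.4 187.9] 89.8 z 0.06941174570229308
```

```bash
python3 - <<'E'
from h import *
px,P=cloud("top"); q=dock(P)
for sl in range(-72,73,24):
    m=(abs(q[...,0]-.001)<.022)&(abs(q[...,1]-sl/1e3)<.012)&(q[...,2]>.05)&(q[...,2]<.1)
    print(sl,m.sum(),np.round(np.percentile(q[m],[50,98],axis=0)*1e3,1) if m.sum() else "")
E
python3 -m crank '0.085 0 0 0 0 0 7;0.085 0 0 0 0 0 7;0.085 0 0 0 0 0 7;0.085 0 0 0 0 0 7;0.085 0 0 0 0 0 7;0.085 0 0 0 0 0 7;0.085 0 0 0 0 0 7;0.085 0 0 0 0 0 7'
python3 -m crank '0.085 0 0 0 0 0 7;0.085 0 0 0 0 0 7;0.085 0 0 0 0 0 7;0.085 0 0 0 0 0 7;0.085 0 0 0 0 0 7;0.085 0 0 0 0 0 7;0.085 0.005 -0.02 0 0 0 0;0.085 0.0045 -0.02 0 0 0 0'
python3 -m crank '0.085 0 -0.023 0 0 0 0;0.085 0 -0.023 0.01 0 0 0;0.085 0 0 0.025 0 0 0;0.085 0 0 0.025 0 0 0;0.085 0 0 0.025 0 0 0;0.085 0 0 0.015 0 0 0;0.085 0 0 0 0 0 0;0.085 0 0 0 0 0 0'
python3 -c "from h import *;st()"
```

```text
-72 0 
-48 44 [[ -1.1 -48.3  68.2]
 [ 15.  -44.4  73.8]]
-24 0 
0 0 
24 55 [[-2.1 23.1 67.3]
 [14.  27.1 74. ]]
48 0 
72 60 [[ 0.7 70.5 67.5]
 [14.5 75.1 72.7]]
clock: 36.53
position: [0.4965, -0.0901, 0.2613]
tool_rot: [3.142, 0.0, 0.724]
force: [1.0, 0.2, 0.8]
grip_width: 0.085
finger_force: 0.0
clock: 37.2
position: [0.5062, -0.0503, 0.2613]
tool_rot: [3.141, 0.0, -0.006]
force: [0.1, 0.5, -0.4]
grip_width: 0.0855
finger_force: 0.0
clock: 37.87
position: [0.5061, -0.0038, 0.1612]
tool_rot: [-3.142, 0.001, -0.002]
force: [-0.3, 0.6, -0.2]
grip_width: 0.0849
finger_force: 0.0
t 37.87 world [506.1  -3.8 161.2] dock [  33.4 -207.9  161.2] yaw-97.9= [-3.600e+02  7.000e-02 -9.804e+01] w 84.9 ff 0.0 F [-0.3  0.6 -0.2]
```

```bash
python3 -m crank '0.085 0 0 0.024 0 0 0;0.085 0 0 0.024 0 0 0;0.085 0 0 0.024 0 0 0;0.085 0 0 0.024 0 0 0;0.085 0 0 0.016 0 0 0;0.085 0 0 0.008 0 0 0;0.085 0 0 0.001 0 0 0;0.085 0 0 0 0 0 0'
python3 -m crank '0.05 0 0 0 0 0 0;0.05 0 0 0 0 0 0;0.05 0 0 0 0 0 0;0.05 0 0 0 0 0 0;0.05 0 0 0 0 0 0;0.05 0 0 0 0 0 0;0.05 0 0 0 0 0 0;0.05 0 0 0 0 0 0' 50
python3 -c "from h import *;st()"
python3 -m crank '0.05 0 0 -0.004 0 0 0;0.05 0 0 -0.01 0 0 0;0.05 0 0 -0.018 0 0 0;0.05 0 0 -0.022 0 0 0;0.05 0 0 -0.022 0 0 0;0.05 0 0 -0.022 0 0 0;0.05 0 0 -0.02 0 0 0;0.05 0 0 0 0 0 0'
python3 -c "from h import *;st()"
```

```text
clock: 38.53
position: [0.5069, -0.0037, 0.0412]
tool_rot: [3.142, -0.001, -0.002]
force: [-0.2, -0.2, -0.6]
grip_width: 0.0851
finger_force: 0.0
clock: 39.2
position: [0.5071, -0.0038, 0.0421]
tool_rot: [3.141, -0.002, -0.002]
force: [-5.4, -1.7, 23.8]
grip_width: 0.0596
finger_force: 48.2
t 39.2 world [507.1  -3.8  42.1] dock [  34.5 -208.    42.1] yaw-97.9= [-2.000e-02 -1.400e-01 -9.804e+01] w 59.6 ff 48.2 F [-5.4 -1.7 23.8]
clock: 39.87
position: [0.5078, -0.0036, 0.1626]
tool_rot: [-3.142, -0.005, -0.002]
force: [0.5, -0.8, -1.1]
grip_width: 0.0591
finger_force: 54.8
t 39.87 world [507.8  -3.6 162.6] dock [  35.1 -207.9  162.6] yaw-97.9= [-3.600e+02 -3.100e-01 -9.804e+01] w 59.1 ff 54.8 F [ 0.5 -0.8 -1.1]
```

```bash
cat > held.py <<'E'
from h import *
s=telemetry.observe(); st(); p0=np.array(s["position"]); R=Rtool(s)
for cam in("wrist","top"):
    px,P=cloud(cam); q=(P-p0)@R
    m=(abs(q[...,0])<.11)&(abs(q[...,1])<.045)&(q[...,2]<-.022)&(q[...,2]>-.042)
    if cam=="wrist": m&=(abs(q[...,0])>.03)
    p=q[m]
    if len(p)<50: print(cam,"few",len(p)); continue
    r=cv2.minAreaRect((p[:,:2]*1e3).astype(np.float32)); e=p[p[:,0]>.04]; e2=p[p[:,0]<-.04]
    print(cam,len(p),np.round(r,1) if 0 else (np.round(r[0],1),np.round(r[1],1),round(r[2],1)),"z+",np.median(e[:,2]) if len(e) else None,"z-",np.median(e2[:,2]) if len(e2) else None,
      "x",np.percentile(p[:,0],[.5,99.5])*1e3,"y",np.percentile(p[:,1],[1,99])*1e3)
    np.savez("held_"+cam,p=p); save("held_"+cam,px)
E
python3 held.py
```

```text
t 39.87 world [507.8  -3.6 162.6] dock [  35.1 -207.9  162.6] yaw-97.9= [-3.600e+02 -3.100e-01 -9.804e+01] w 59.1 ff 54.8 F [ 0.5 -0.8 -1.1]
wrist 35618 (array([61.7, -0.5]), array([63.4, 60.6]), 0.0) z+ -0.02832686901140022 z- None x [30.38599721 92.96635559] y [-29.57866173  28.52618653]
top 645 (array([-53.6, -28. ]), array([ 46.2, 124.6]), 59.7) z+ None z- -0.025368160105781735 x [-97.05731421  -3.7607621 ] y [-42.18009383  18.1402502 ]
```

```bash
python3 -m crank '0.05 0 0 0 0 0 -4;0.05 0 0 0 0 0 -7;0.05 0 0 0 0 0 -7;0.05 0 0 0 0 0 -7;0.05 0 0 0 0 0 -7;0.05 0 0 0 0 0 -7;0.05 0 0 0 0 0 -7;0.05 0 0 0 0 0 -7'
python3 -m crank '0.05 0 0 0 0 0 -7;0.05 0 0 0 0 0 -7;0.05 0 0 0 0 0 -7;0.05 0 0 0 0 0 -7;0.05 0 0 0 0 0 -7;0.05 0 0 0 0 0 -7;0.05 0 0 0 0 0 -3;0.05 0 0 0 0 0 0'
python3 -m crank '0.05 0.015 -0.004 0 0 0 0;0.05 0.026 -0.004 0 0 0 0;0.05 0.028 -0.004 0 0 0 0;0.05 0.028 -0.004 0 0 0 0;0.05 0.028 -0.004 0 0 0 0;0.05 0.028 -0.004 0 0 0 0;0.05 0.028 -0.004 0 0 0 0;0.05 0.016 -0.004 0 0 0 0'
python3 -m crank '0.05 0.012 -0.002 0 0 0 0;0.05 0 0 0 0 0 0;0.05 0 0 0 0 0 0;0.05 0 0 0 0 0 0;0.05 0 0 0 0 0 0;0.05 0 0 0 0 0 0;0.05 0 0 0 0 0 0;0.05 0 0 0 0 0 0'
python3 held.py
```

```text
clock: 40.63
position: [0.5057, -0.0036, 0.1576]
tool_rot: [-3.14, 0.001, 0.929]
force: [-0.8, -0.1, -2.9]
grip_width: 0.0593
finger_force: 54.7
clock: 41.3
position: [0.5057, -0.0037, 0.1575]
tool_rot: [-3.14, -0.001, 1.711]
force: [-0.8, -0.8, -2.1]
grip_width: 0.0594
finger_force: 54.7
clock: 41.97
position: [0.4464, 0.1901, 0.1582]
tool_rot: [-3.141, -0.001, 1.708]
force: [-0.1, 0.8, -2.5]
grip_width: 0.0591
finger_force: 54.7
clock: 42.63
position: [0.4441, 0.1984, 0.1583]
tool_rot: [-3.142, 0.0, 1.707]
force: [0.4, 0.3, -1.8]
grip_width: 0.0594
finger_force: 54.7
t 42.63 world [444.1 198.4 158.3] dock [ -0.2   0.9 158.3] yaw-97.9= [-3.6e+02  0.0e+00 -7.0e-02] w 59.4 ff 54.7 F [ 0.4  0.3 -1.8]
wrist 35210 (array([61.2,  0.8]), array([60.7, 62.4]), 90.0) z+ -0.02831248234522894 z- None x [30.41481717 92.0280948 ] y [-28.15456144  29.95124995]
top few 27
```

```bash
python3 -m crank '0.05 0.001 0.0015 0.01 0 0 0;0.05 0 0 0.015 0 0 0;0.05 0 0 0.015 0 0 0;0.05 0 0 0.015 0 0 0;0.05 0 0 0.015 0 0 0;0.05 0 0 0.008 0 0 0;0.05 0 0 0.003 0 0 0;0.05 0 0 0 0 0 0'
python3 -c "from h import *;st()"
python3 -m crank '0.05 0 0 0.003 0 0 0;0.05 0 0 0.003 0 0 0;0.05 0 0 0.003 0 0 0;0.05 0 0 0.002 0 0 0;0.05 0 0 0.001 0 0 0;0.05 0 0 0 0 0 0;0.05 0 0 0 0 0 0;0.05 0 0 0 0 0 0'
python3 -c "from h import *;st()"
```

```text
clock: 43.4
position: [0.445, 0.2001, 0.0767]
tool_rot: [-3.141, 0.0, 1.709]
force: [-0.6, 0.1, -2.4]
grip_width: 0.0592
finger_force: 54.7
t 43.4 world [445.  200.1  76.7] dock [ 0.9  2.5 76.7] yaw-97.9= [-359.94    0.     -0.  ] w 59.2 ff 54.7 F [-0.6  0.1 -2.4]
clock: 44.07
position: [0.4453, 0.2, 0.0654]
tool_rot: [3.141, -0.0, 1.708]
force: [0.2, -0.6, -2.6]
grip_width: 0.059
finger_force: 54.7
t 44.07 world [445.3 200.   65.4] dock [ 1.3  2.4 65.4] yaw-97.9= [-0.01 -0.01 -0.02] w 59.0 ff 54.7 F [ 0.2 -0.6 -2.6]
```

```bash
python3 -m crank '0.05 0 0 0.002 0 0 0;0.05 0 0 0.002 0 0 0;0.05 0 0 0.002 0 0 0;0.05 0 0 0.002 0 0 0;0.05 0 0 0.002 0 0 0;0.05 0 0 0 0 0 0;0.05 0 0 0 0 0 0;0.05 0 0 0 0 0 0'
python3 -c "from h import *;st()"
python3 -m crank '0.05 0 0 0.002 0 0 0;0.05 0 0 0.001 0 0 0;0.05 0 0 0.001 0 0 0;0.05 0 0 0 0 0 0;0.05 0 0 0 0 0 0;0.05 0 0 0 0 0 0;0.05 0 0 0 0 0 0;0.05 0 0 0 0 0 0'
python3 -c "from h import *;st()"
```

```text
clock: 44.73
position: [0.4453, 0.2, 0.0553]
tool_rot: [-3.142, -0.0, 1.708]
force: [0.1, -0.6, -2.1]
grip_width: 0.0591
finger_force: 54.7
t 44.73 world [445.3 200.   55.3] dock [ 1.2  2.4 55.3] yaw-97.9= [-3.6e+02 -0.0e+00 -2.0e-02] w 59.1 ff 54.7 F [ 0.1 -0.6 -2.1]
clock: 45.4
position: [0.4455, 0.2, 0.0522]
tool_rot: [3.141, 0.001, 1.708]
force: [-6.3, -3.9, 27.7]
grip_width: 0.0589
finger_force: 55.4
t 45.4 world [445.5 200.   52.2] dock [ 1.4  2.4 52.2] yaw-97.9= [-0.06  0.03 -0.03] w 58.9 ff 55.4 F [-6.3 -3.9 27.7]
```

The cover bottomed at the expected height (contact 27 N). Release, rise and check.

```bash
python3 -m crank '0.085 0 0 0 0 0 0;0.085 0 0 0 0 0 0;0.085 0 0 0 0 0 0;0.085 0 0 0 0 0 0;0.085 0 0 -0.01 0 0 0;0.085 0 0 -0.02 0 0 0;0.085 0 0 -0.03 0 0 0;0.085 0 0 -0.03 0 0 0'
python3 -m crank '0 -0.03 0 -0.03 0 0 0;0 -0.03 0 -0.02 0 0 0;0 -0.02 0 0 0 0 0;0 0 0 0 0 0 0;0 0 0 0 0 0 0;0 0 0 0 0 0 0;0 0 0 0 0 0 0;0 0 0 0 0 0 0'
cat > home.py <<'E'
from h import *
st()
for cam in("wrist","top"):
    px,P=cloud(cam); q=dock(P); z=q[...,2]
    m=(abs(q[...,0])<.036)&(abs(q[...,1])<.099)&(z>.07)&(z<.1); p=q[m]
    r=cv2.minAreaRect((p[:,:2]*1e3).astype(np.float32)); k=abs(p[:,0])<.028
    A=np.c_[p[k][:,:2],np.ones(k.sum())]; c=np.linalg.lstsq(A,p[k][:,2],rcond=None)[0]
    print(cam,len(p),np.round(r[0],1),np.round(r[1],1),round(r[2],1),"z0",round(c[2]*1e3,1),"tilt",np.round(c[:2],3))
    for sg in(-1,1): # pads
        b=(abs(q[...,1])<.012)&(sg*q[...,0]>.0305)&(sg*q[...,0]<.045)&(z>.036)&(z<.056); print("pad",sg,b.sum(),np.round(np.percentile(q[b][:,0],[5,50,95])*1e3,1) if b.sum()>5 else "")
    save("home_"+cam,px)
E
python3 home.py
```

```text
clock: 46.07
position: [0.4445, 0.2001, 0.1426]
tool_rot: [-3.14, -0.0, 1.709]
force: [1.2, 0.5, -0.4]
grip_width: 0.0853
finger_force: 0.0
clock: 46.73
position: [0.4558, 0.1223, 0.1907]
tool_rot: [-3.141, -0.0, 1.71]
force: [0.1, 0.3, -0.3]
grip_width: 0.0001
finger_force: 0.0
t 46.73 world [455.8 122.3 190.7] dock [  1.  -76.1 190.7] yaw-97.9= [-3.5997e+02 -3.0000e-02  8.0000e-02] w 0.1 ff 0.0 F [ 0.1  0.3 -0.3]
wrist 17758 [  1.8 -11.1] [165.1  60.2] 89.9 z0 80.9 tilt [0.001 0.001]
pad -1 34 [-32.4 -31.8 -31.4]
pad 1 34 [35.  35.6 36.2]
top 418 [ 0.4 72.5] [59.9 45.9] 0.5 z0 80.0 tilt [ 0.    -0.006]
pad -1 0 
pad 1 0
```

View pics/home_wrist.png

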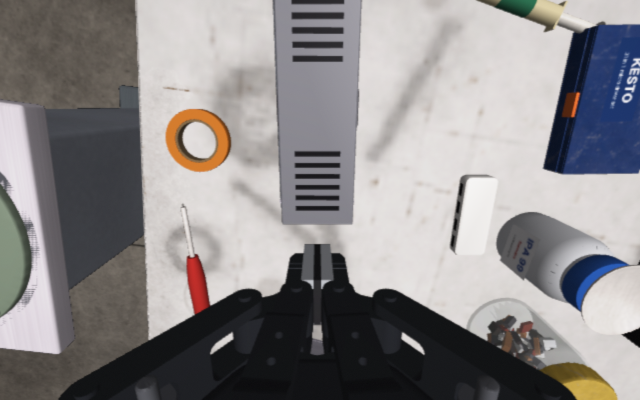

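The cover is flat at z = 80 mm and square, and the pads are 67.4 mm apart, so both tabs are out. Now I switch on, pushing from −x.

```bash
python3 -m crank '0 0.028 -0.007 0 0 0 0;0 0.028 -0.007 0 0 0 0;0 0.028 -0.007 0 0 0 0;0 0.028 -0.007 0 0 0 0;0 0.028 -0.007 0 0 0 0;0 0.028 -0.007 0 0 0 0;0 0.028 -0.007 0 0 0 0;0 0.015 -0.007 0 0 0 0'
python3 -m crank '0 0 0 0 0 0 0;0 0 0 0.022 0 0 0;0 0 0 0.022 0 0 0;0 0 0 0.022 0 0 0;0 0 0 0.022 0 0 0;0 0 0 0.014 0 0 0;0 0 0 0.006 0 0 0;0 0 0 0 0 0 0'
python3 -c "from h import *;st()"
python3 -m crank '0 0 0.007 0 0 0 0;0 0 0.007 0 0 0 0;0 0 0.007 0 0 0 0;0 0 0.007 0 0 0 0;0 0 0.007 0 0 0 0;0 0 0.007 0 0 0 0;0 0 0.007 0 0 0 0;0 0 0.005 0 0 0 0'
python3 -m crank '0 0 0 0 0 0 0;0 0 0 0 0 0 0;0 0 -0.015 0 0 0 0;0 0 -0.015 0 0 0 0;0 0 0 -0.025 0 0 0;0 0 0 -0.025 0 0 0;0 0 0 -0.03 0 0 0;0 0 0 -0.03 0 0 0'
python3 - <<'E'
from h import *
st(); px,P=cloud("wrist"); z=P[...,2]; q=dock(P)
m=(abs(q[...,0])<.04)&(q[...,1]>.11)&(q[...,1]<.17)&(z>.066)&(z<.1)
print("bar",m.sum(),np.percentile(q[m],[2,50,98],axis=0)*1e3)
E
```

```text
clock: 47.5
position: [0.3701, 0.3259, 0.1909]
tool_rot: [-3.141, -0.002, 1.711]
force: [0.3, -1.0, 0.5]
grip_width: 0.0002
finger_force: 0.0
clock: 48.17
position: [0.3713, 0.3223, 0.0818]
tool_rot: [-3.14, 0.001, 1.709]
force: [-0.0, -0.1, 0.3]
grip_width: 0.0
finger_force: 0.0
t 48.17 world [371.3 322.3  81.8] dock [-55.3 133.7  81.8] yaw-97.9= [-3.599e+02  5.000e-02  1.000e-02] w 0.0 ff 0.0 F [-0.  -0.1  0.3]
clock: 48.83
position: [0.4268, 0.33, 0.0831]
tool_rot: [3.141, -0.0, 1.707]
force: [-0.3, 0.7, -0.4]
grip_width: 0.0001
finger_force: 0.0
clock: 49.5
position: [0.3947, 0.3258, 0.1939]
tool_rot: [-3.141, 0.0, 1.709]
force: [0.7, -0.4, 0.7]
grip_width: 0.0
finger_force: 0.0
t 49.5 world [394.7 325.8 193.9] dock [-31.6 133.9 193.9] yaw-97.9= [-3.5994e+02  2.0000e-02  4.0000e-02] w 0.0 ff 0.0 F [ 0.7 -0.4  0.7]
bar 798 [[ 13.24189076 121.23790693  66.72992879]
 [ 20.6920116  138.14591942  78.2800353 ]
 [ 29.11301323 153.31274189  80.82379126]]
```

The isolator is on. I run a last check of the tin, packs and cover, then hand in.

Run:
```python
from tin import *
px,P=tin("top"); c=np.array([.4495,-.1397])
m=(P[...,2]>.052)&(np.linalg.norm(P[...,:2]-c,axis=-1)<.09)
n,l,s,cc=cv2.connectedComponentsWithStats(m.astype(np.uint8))
for i in range(1,n):
    if s[i,4]>8: print(s[i,4],np.round(np.median(P[l==i],0)*1e3))
q=dock(P); m=(abs(q[...,0])<.036)&(abs(q[...,1])<.099)&(q[...,2]>.072)&(q[...,2]<.09)
r=cv2.minAreaRect((q[m][:,:2]*1e3).astype(np.float32)); print("cover",r,np.median(q[m][:,2]))
```

```text
top 661 [ 449.1 -139.6] [124.8 173.2] 81.3
84 [ 481. -142.   63.]
81 [ 416. -109.   63.]
84 [ 408. -157.   63.]
cover ((0.4446983337402344, 1.6064987182617188), (60.1060676574707, 187.8450164794922), 0.030278978869318962) 0.07947688482583759
```

```bash
python3 -c "from workcell import bot;print(bot.job_done())"
```

```text
the job is handed in; nothing more can be done
None
```

I handed the job in, with no verdict returned: the three swollen packs stand in the tin, the three flat packs were upright in their slots when last checked just before the cover went back on, the cover is home with both tabs out, and the dock was switched back on last.

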